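# Lay the cut glass on its pattern cards

## Task

Lay each of the four pieces of cut glass flat on the pattern card that has its outline drawn on it, filling that outline and turned the same way. Set the glass down gently, do not drop it, and leave the flux tin and the oil bottle standing where they are.

Things in the scene. Friction and masses are not known exactly. Their poses are not given: they have to be found in the camera images.
- diamond_glass: Loose piece of pale green cast glass, 12 mm thick, a diamond: sides 54 mm, diagonals 93.5 mm (along y) and 54 mm (along x), 46.8 mm between parallel sides, whose normals lie 30 degrees either side of x. 60 to 115 g. Lies flat on the plywood board (top at z = 0.010). Origin: centre of its underside; z up; looks the same after a half turn.
- square_glass: Loose piece of pale green cast glass, 12 mm thick, a square of 50 x 50 mm, sides along its x and y axes. 60 to 115 g. Lies flat on the plywood board (top at z = 0.010). Origin: centre of its underside; z up; looks the same after a half turn or a quarter turn.
- hexagon_glass: Loose piece of pale green cast glass, 12 mm thick, a long hexagon: 46 mm between its two long parallel sides (each 44 mm long, parallel to its y axis), 90 mm from point to point along its y axis. 60 to 115 g. Lies flat on the plywood board (top at z = 0.010). Origin: centre of its underside; z up; looks the same after a half turn.
- strip_glass: Loose piece of pale green cast glass, 12 mm thick, a narrow rectangle, 30 mm along its x axis and 90 mm along its y axis. 60 to 115 g. Lies flat on the plywood board (top at z = 0.010). Origin: centre of its underside; z up; looks the same after a half turn.
- diamond_card: White card, 72 (x) by 104 (y) by 2 mm, fixed on the board (card top at z = 0.012), with the outline of the diamond glass drawn in a 2 mm black line, 1 mm clear of the glass all round. Origin: centre of the card's underside, under the outline's centre; z up. Glass laid right has its origin above this one and its axes parallel (a half turn is the same).
- square_card: White card, 72 (x) by 104 (y) by 2 mm, fixed on the board (card top at z = 0.012), with the outline of the square glass drawn in a 2 mm black line, 1 mm clear of the glass all round. Origin: centre of the card's underside, under the outline's centre; z up. Glass laid right has its origin above this one and its axes parallel (a half turn is the same; so is a quarter turn).
- hexagon_card: White card, 72 (x) by 104 (y) by 2 mm, fixed on the board (card top at z = 0.012), with the outline of the hexagon glass drawn in a 2 mm black line, 1 mm clear of the glass all round. Origin: centre of the card's underside, under the outline's centre; z up. Glass laid right has its origin above this one and its axes parallel (a half turn is the same).
- strip_card: White card, 72 (x) by 104 (y) by 2 mm, fixed on the board (card top at z = 0.012), with the outline of the strip glass drawn in a 2 mm black line, 1 mm clear of the glass all round. Origin: centre of the card's underside, under the outline's centre; z up. Glass laid right has its origin above this one and its axes parallel (a half turn is the same).
- flux_tin: Round steel tin, 46 mm across and 30 mm high, loose, standing on the board among the work; leave it be. Origin: centre of its underside, z up.
- oil_bottle: Small amber glass bottle with a black cap, 34 mm across and 55 mm high, loose, standing on the board among the work; leave it be. Origin: centre of its underside, z up.
Mind the look-alikes: they are no part of the job. What is shaped like the hexagon_glass but pink or red is not meant.

How it is judged:
By the outcome, as a careful person would: the job done as asked, in the order asked, and still so for the second after the job is handed in, with the robot touching nothing.
It also fails if it takes over 96 s, if anything falls off the work surface, if the arm or the gripper's body presses on something with over 40 N, if the wrist force passes 120 N, or if a joint passes its speed limit or range.

## Robot

A 6-joint arm with a two-finger parallel gripper is mounted at the origin on the work surface. World frame = base frame: x ahead of the robot, y to its left, z up, the work surface at z = 0. Lengths are in m, angles in rad, forces in N, time in s.
With the tool pointing down it reaches from about 0.35 to 0.775 m from the base axis. Payload 5.5 kg.
Tool frame: the origin (TCP) lies at the very end of the fingers, on their centre line; the grasp point (between the pads) lies 19 mm behind it; z points along the fingers, y is the line along which they close (so a half turn about z gives the same grasp; the last joint's range is limited). The gripper opens to 85 mm and grips with 20 to 120 N. Pads are 22 mm wide; open, the fingers measure 114 mm over their backs; the gripper's body (76 mm by 85 mm) begins 54 mm behind the grasp point. The pads swing forward as they close: fully open they stand 13 mm farther back than shut.
Start: joints at [1.197, 0.313, 0.046, 1.304, 0, 1.431], TCP at [0.133, 0.559, 0.231] pointing down, gripper open.
Joint ranges: [-2.76, 2.76], [-0.86, 1.69], [-1.03, 1.26], [-2.2, 2.34], [-1.47, 1.5], [-3.14, 3.14]. Speed limits (rad/s): [2.57, 2.57, 3.14, 3.14, 3.14, 3.14].

## Interface

Orientations are given as a unit quaternion [w, x, y, z].
In Python, from workcell import get_state, read_camera, hand_in gives the robot as it stands.
- The arm moves only by the tool send_rows, never from a script. Its argument "increments" is a list of rows, each an object of numbers: "dx", "dy", "dz": the shift along the world's x, y, z in units of 25 mm (1.0 is 25 mm); "roll": the turn about the world's z in units of 8 degrees (1.0 is 8 degrees); "claw": the opening, from -1 (shut) to 1 (fully open). In form: [{"dx": .., "dy": .., "dz": .., "roll": .., "claw": ..}, ...]. A call has exactly 5 rows; each row is the pose to reach, as a shift and turn from the pose commanded when the call began; what a row does not reach only later rows make up. A row lasts 1/8 s, in which the tool goes at most 62.5 mm and 10.7 degrees, less where a joint would pass 70% of its speed; a pose out of reach is approached as far as the arm can. A call with a gripper value outside its range is refused whole. The fingers move at their own pace and stop on an object; "grip_force" is the grip in N (left out, the last holds). Time passes only in rows, so rows that repeat a pose let the fingers close, or fill a call up. It gives the time, the measured TCP pose, the force, the opening and the grip force at its end, in the units of the state.
- get_state(): the state, without advancing time (a new reading comes with each control period).
- read_camera(name): name is "side" or "top"; returns a dict with "image" (400x640x3 uint8, blue, green, red), "fx", "fy", "cx", "cy" (pixels), "world_to_cam" (4x4, takes a point from world to camera coordinates). Camera axes: x right, y up, looking along -z (the intrinsics and any distortion apply to the point x, -y, -z); pixel columns grow to the right and rows downward; lengths in m; the calibration is good to about 2 mm. A picture is of the moment at which its call begins. There is no depth.
- hand_in(): hands the job in; it is judged then, once.
The state is a dict: "clock": time; "joint_pos": joint angles; "qvel": joint speeds; "tau": joint torques, N m; "tcp_pos": TCP position; "orientation": TCP orientation; "wrist_force": force on the tool from outside, world axes, zero at the start; "ft_torque": the same for the moment, N m; "finger_gap": finger opening in m; "grip_force": force on a finger pad.
Only numpy, scipy, OpenCV 4.12 (cv2) and the standard library are available. Lean on these libraries where they do the work, as an engineer would, in place of code of your own. Each camera call takes 0.05 s, during which the arm holds its last target. There are 200 camera calls.

## Working session

There is one attempt and no reset: what is moved stays moved. The work goes in short steps, Python scripts to look and compute and a tool call to move; the robot and the scene stay as the last step left them, time stands still between calls to the robot, and variables do not carry over. Pictures are saved under pics/ and viewed, at most 14 in all, crops included, and the job is handed in when it is done.

Besides the shell and the picture viewer there is one more tool, called after "Request:" as name(argument=value, ...), one argument or row to a line, values as JSON. send_rows: Moves the arm, as the interface text tells. Its arguments: {"type":"object","properties":{"increments":{"type":"array","items":{"type":"object","properties":{"dx":{"type":"number"},"dy":{"type":"number"},"dz":{"type":"number"},"roll":{"type":"number"},"claw":{"type":"number"}}}},"grip_force":{"type":"number"}},"required":["increments"]}

```bash
mkdir -p pics; ls; python3 - <<'E'
from workcell import *
import cv2
for n in("top","side"):
    c=read_camera(n); cv2.imwrite(f"pics/{n}0.png",c["image"]); print(n,c["fx"],c["fy"],c["cx"],c["cy"],c["world_to_cam"].tolist() if hasattr(c["world_to_cam"],'tolist') else c["world_to_cam"],[k for k in c])
print(get_state())
E
```

```text
pics
top 377.68764940756154 377.68764940756154 313.3946468289571 200.94834000856181 [[0.09289760415094979, -0.9956689549710783, -0.003656124972441894, -0.028259499808203567], [0.9670107135286901, 0.08934777024056646, 0.23855241745531028, -0.4665174313541451], [-0.2371925695795447, -0.025696460064366607, 0.9711227403765259, -0.8408777800409571], [0.0, 0.0, 0.0, 1.0]] ['image', 'fx', 'fy', 'cx', 'cy', 'world_to_cam']
side 399.5956057460326 399.5956057460326 323.54356956877064 199.66435605969414 [[-0.9481296165599351, -0.3177107079725117, 0.010494581531224673, 0.4408891707988879], [0.22140923505267615, -0.6363323356051647, 0.7389581241834107, -0.13687232327487311], [-0.22809686721938763, 0.7029516802048923, 0.6736696181822508, -0.8142467992882328], [0.0, 0.0, 0.0, 1.0]] ['image', 'fx', 'fy', 'cx', 'cy', 'world_to_cam']
{'clock': 0.1, 'joint_pos': array([ 1.19740202e+00,  3.13932687e-01,  4.50734611e-02,  1.30360416e+00,
       -7.07075635e-06,  1.43120484e+00]), 'qvel': array([ 6.55865902e-05, -2.32792004e-03,  2.87400049e-03, -2.46261403e-04,
       -1.34322226e-03,  1.75804095e-03]), 'tau': array([ 1.92934822e-03, -4.81727314e+01,  2.99242580e+01,  1.27888739e-02,
       -1.47670089e-04, -8.74987421e-06]), 'tcp_pos': array([0.13304998, 0.55891534, 0.23048602]), 'orientation': array([-2.08038405e-04,  1.16635285e-01,  9.93174464e-01, -8.07158909e-04]), 'wrist_force': array([0.06242341, 0.89675724, 1.02749698]), 'ft_torque': array([-0.03136521,  0.0041031 ,  0.01851398]), 'grip_force': 0.0, 'finger_gap': 0.08553758274210584}
```

View pics/top0.png

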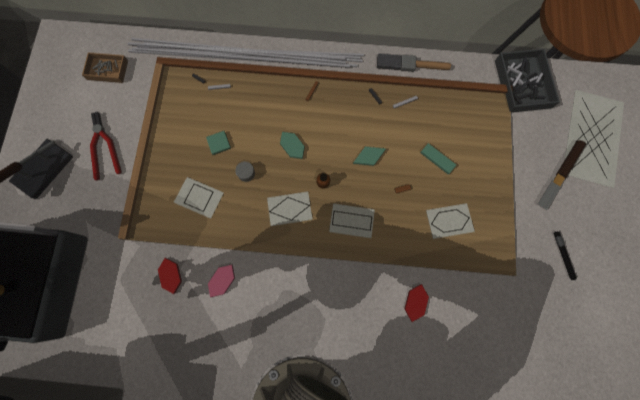

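View pics/side0.png

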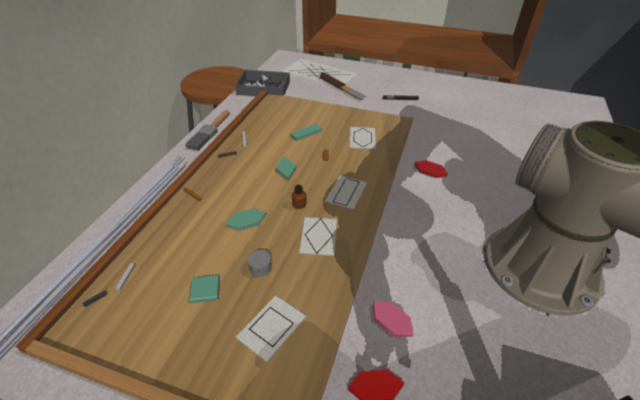

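The top view shows four cards in a row (at 198,197; 290,208; 352,220; 450,221) and four green pieces above them (218,142; 292,145; 370,156; 438,158). The tin is at (246,170) and the bottle at (323,180), between the pieces and the cards. The red and pink hexagons lie off the board. The side view shows the same objects. Next I'll rectify both views to metric planes and measure.

```bash
cat > h.py <<'E'
import numpy as np,cv2
from workcell import *
X0,X1,Y0,Y1,S=.28,.70,-.36,.36,2000.  # rectified: col=(Y1-y)*S, row=(X1-x)*S
def rect(c,z):
    W=np.array(c["world_to_cam"]);f,cx,cy=c["fx"],c["cx"],c["cy"]
    K=np.array([[f,0,cx],[0,f,cy],[0,0,1]])@np.diag([1,-1,-1])
    H=K@(W[:3,[0,1,3]]+np.outer(W[:3,2],[0,0,z])) # plane->pixel
    A=np.array([[0,-1/S,X1],[-1/S,0,Y1],[0,0,1]])  # rect px->plane
    return cv2.warpPerspective(c["image"],H@A,(int((Y1-Y0)*S),int((X1-X0)*S)),flags=cv2.INTER_CUBIC|cv2.WARP_INVERSE_MAP)
def xy(p): p=np.asarray(p,float);return np.stack([X1-p[...,1]/S,Y1-p[...,0]/S],-1)
def blobs(m,amin,amax):
    for k in sorted(cv2.findContours(m,cv2.RETR_EXTERNAL,cv2.CHAIN_APPROX_NONE)[0],key=lambda k:k[:,0,0].mean()):
        a=cv2.contourArea(k)/S/S*1e6
        if amin<a<amax: yield a,k
def edges(k,eps=8):
    p=xy(cv2.approxPolyDP(cv2.convexHull(k),eps,True)[:,0]);d=np.roll(p,-1,0)-p
    return [(round(np.hypot(*e)*1e3),round(float(np.degrees(np.arctan2(e[1],e[0]))%180),1)) for e in d]
def fit(k,ang,tol=14):  # direction fit of two opposite sides near angle ang (deg from x), fit lines
    p=xy(k[:,0]);c=(p.max(0)+p.min(0))/2
def green(im):
    h=cv2.cvtColor(im,cv2.COLOR_BGR2HSV);return cv2.inRange(h,(65,70,40),(95,255,255))
def cen(k): m=cv2.moments(k);return xy([m["m10"]/m["m00"],m["m01"]/m["m00"]])
E
cat > meas.py <<'E'
from h import *
import sys
for n in("top","side"):
    c=read_camera(n);
    g=rect(c,.016);print(n,"glass")
    for a,k in blobs(green(g),800,6000): print(round(a),cen(k).round(4),edges(k))
    w=rect(c,.012);h=cv2.cvtColor(w,cv2.COLOR_BGR2HSV)
    m=cv2.inRange(h,(0,0,60),(180,65,255));m=cv2.morphologyEx(m,cv2.MORPH_CLOSE,np.ones((15,15)));m=cv2.morphologyEx(m,cv2.MORPH_OPEN,np.ones((25,25)))
    print("card")
    for a,k in blobs(m,4000,11000):
        r=cv2.minAreaRect(k);print(round(a),cen(k).round(4),xy(r[0]).round(4),[round(v/2) for v in r[1]],edges(k))
    if len(sys.argv)>1:
        cv2.drawContours(w,cv2.findContours(m,0,2)[0],-1,(0,0,255),1);cv2.imwrite(f"pics/{sys.argv[1]}{n}.png",cv2.resize(w,(800,467),interpolation=cv2.INTER_AREA))
E
python3 meas.py r
```

```text
top glass
2074 [0.6099 0.2768] [(47, 29.6), (45, 117.1), (47, 25.5), (42, 117.2)]
2629 [0.6205 0.0853] [(30, 87.1), (43, 40.7), (29, 176.0), (28, 89.0), (43, 41.2), (30, 179.0)]
2057 [ 0.6093 -0.1146] [(49, 149.2), (48, 90.0), (50, 149.3), (48, 88.8)]
2364 [ 0.618  -0.2905] [(84, 55.4), (27, 146.3), (83, 54.9), (26, 150.5)]
card
7533 [0.4616 0.3043] [0.462  0.3058] [109, 74] [(100, 73.8), (69, 165.3), (99, 74.8), (30, 0.0), (41, 156.5)]
7558 [0.454  0.0745] [0.454  0.0742] [75, 106] [(70, 12.0), (102, 102.7), (70, 11.6), (101, 102.5)]
7564 [ 0.4381 -0.0821] [ 0.4381 -0.082 ] [105, 74] [(102, 88.0), (71, 178.4), (103, 87.8), (70, 178.0)]
6551 [ 0.4593 -0.3158] [ 0.459  -0.3198] [74, 100] [(75, 0.0), (81, 101.8), (69, 12.5), (97, 104.3)]
side glass
2532 [0.6081 0.2756] [(46, 26.6), (53, 117.8), (47, 25.5), (52, 117.1)]
3300 [0.6183 0.0847] [(38, 89.2), (39, 40.4), (32, 172.8), (36, 89.2), (40, 41.0), (31, 175.4)]
2432 [ 0.6069 -0.1161] [(48, 150.5), (55, 92.6), (51, 146.9), (51, 91.1)]
3050 [ 0.615  -0.2909] [(13, 87.8), (77, 53.4), (27, 144.8), (9, 105.5), (82, 53.9), (28, 144.6)]
card
7576 [0.4597 0.3045] [0.4601 0.3061] [109, 74] [(101, 74.2), (70, 165.5), (99, 74.8), (32, 0.0), (40, 157.0)]
7631 [0.4519 0.0752] [0.4518 0.0751] [73, 107] [(70, 12.0), (103, 102.6), (69, 12.1), (104, 102.8)]
7760 [ 0.4357 -0.0813] [ 0.4357 -0.0813] [108, 74] [(105, 87.3), (70, 177.1), (105, 88.1), (71, 177.6)]
6765 [ 0.4561 -0.3145] [ 0.4558 -0.3181] [75, 104] [(75, 0.0), (83, 102.1), (69, 12.5), (100, 104.5)]
```

View pics/rtop.png

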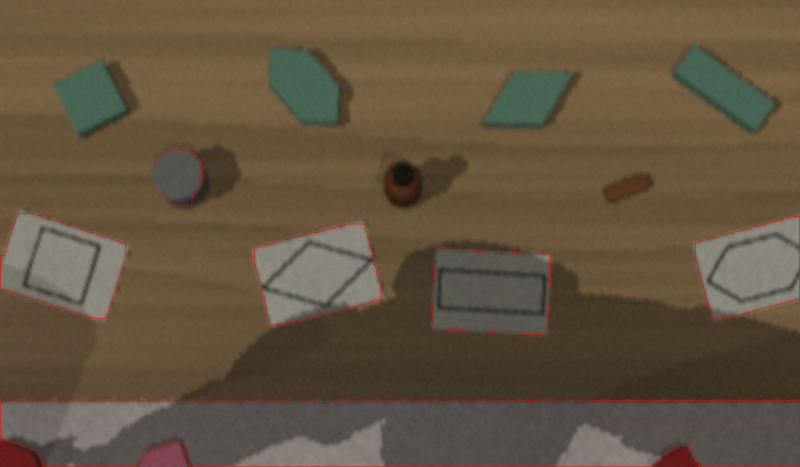

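```bash
sed -i 's/^X0,X1,Y0,Y1,S=.*/X0,X1,Y0,Y1,S=.28,.70,-.42,.42,2000./' h.py
python3 - <<'E'
s=open('h.py').read()
i=s.index("def edges");j=s.index("def green")
s=s[:i]+'''def edges(k,eps=8):
    q=xy(k[:,0]);p=xy(cv2.approxPolyDP(cv2.convexHull(k),eps,True)[:,0]);o=[]
    for a,b in zip(p,np.roll(p,-1,0)):
        L=np.hypot(*(b-a));u=(b-a)/L;t=(q-a)@u;n=(q-a)@[-u[1],u[0]]
        w=q[(t>.12*L)&(t<.88*L)&(abs(n)<.003)]
        if len(w)<20: continue
        v=cv2.fitLine(w.astype(np.float32),cv2.DIST_L2,0,1e-4,1e-4).ravel()
        o.append((round(L*1e3),round(float(np.degrees(np.arctan2(v[1],v[0]))%180),1)))
    return o
'''+'''def green(im):
    b,g,r=[cv2.GaussianBlur(x.astype(np.float32),(0,0),1) for x in cv2.split(im)]
    return ((g-r>5)&(g>b-25)).astype(np.uint8)*255
'''+s[s.index("def cen"):]
open('h.py','w').write(s)
E
python3 meas.py r2
```

```text
top glass
2605 [0.6102 0.2769] [(50, 27.0), (47, 117.3), (51, 26.1), (47, 117.3)]
3187 [0.621  0.0854] [(31, 86.8), (45, 41.7), (34, 176.6), (30, 87.1), (42, 41.9), (36, 176.5)]
2635 [ 0.6094 -0.1146] [(54, 149.2), (51, 89.2), (55, 149.2), (51, 89.3)]
3055 [ 0.6182 -0.2902] [(88, 54.0), (31, 144.2), (87, 54.2), (32, 144.5)]
card
7523 [0.4616 0.3043] [0.4617 0.3044] [106, 74] [(100, 72.3), (69, 162.9), (101, 72.1), (69, 163.4)]
7558 [0.4541 0.0745] [0.4538 0.0745] [75, 106] [(71, 14.2), (102, 104.3), (70, 13.8), (101, 104.3)]
7577 [ 0.4381 -0.0821] [ 0.4381 -0.082 ] [105, 74] [(102, 86.8), (72, 176.6), (101, 86.8), (71, 176.8)]
7556 [ 0.4598 -0.3227] [ 0.4596 -0.3227] [74, 106] [(70, 14.9), (102, 104.8), (69, 14.6), (102, 105.1)]
side glass
2883 [0.6082 0.2756] [(48, 26.5), (55, 116.9), (49, 26.3), (55, 116.7)]
3906 [0.6184 0.0845] [(40, 86.5), (40, 41.4), (33, 177.2), (38, 88.6), (45, 42.0), (34, 177.2)]
3046 [ 0.6069 -0.1162] [(53, 149.0), (60, 89.7), (56, 149.0), (58, 89.5)]
4067 [ 0.6151 -0.2913] [(28, 141.8), (14, 104.8), (86, 53.8), (28, 144.1), (18, 103.1), (85, 53.4)]
card
7580 [0.4597 0.3046] [0.4597 0.3046] [106, 74] [(101, 72.6), (69, 162.4), (101, 72.0), (69, 162.6)]
7637 [0.4519 0.0752] [0.4518 0.0751] [73, 108] [(70, 14.3), (103, 104.1), (69, 14.0), (104, 104.3)]
7766 [ 0.4357 -0.0813] [ 0.4358 -0.0814] [108, 74] [(105, 86.5), (70, 176.7), (105, 86.6), (70, 176.4)]
7877 [ 0.4569 -0.322 ] [ 0.4567 -0.3218] [74, 112] [(69, 13.4), (105, 104.9), (69, 14.2), (106, 104.8)]
```

Request:
send_rows(
  increments=[
    {"dx": 1.9, "dy": -1.13, "dz": -0.4, "roll": 0.5, "claw": 0.6},
    {"dx": 3.8, "dy": -2.26, "dz": -0.8, "roll": 1.0, "claw": 0.6},
    {"dx": 5.7, "dy": -3.39, "dz": -1.2, "roll": 1.5, "claw": 0.6},
    {"dx": 7.6, "dy": -4.52, "dz": -1.6, "roll": 2.0, "claw": 0.6},
    {"dx": 9.5, "dy": -5.65, "dz": -2.0, "roll": 2.5, "claw": 0.6},
  ],
  grip_force=35,
)

```text
clock: 0.92
tcp_pos: [0.3722, 0.4171, 0.1811]
orientation: [0.0, -0.059, 0.998, 0.0]
wrist_force: [1.1, 0.4, 0.1]
finger_gap: 0.0685
grip_force: 0.0
```

Request:
send_rows(
  increments=[
    {"dx": 1.9, "dy": -1.13, "dz": -0.8, "roll": 0.5, "claw": 0.6},
    {"dx": 3.8, "dy": -2.26, "dz": -1.5, "roll": 1.0, "claw": 0.6},
    {"dx": 5.7, "dy": -3.39, "dz": -2.4, "roll": 1.5, "claw": 0.6},
    {"dx": 7.6, "dy": -4.52, "dz": -3.2, "roll": 2.0, "claw": 0.6},
    {"dx": 9.55, "dy": -5.65, "dz": -4.0, "roll": 2.55, "claw": 0.6},
  ],
)

```text
clock: 1.55
tcp_pos: [0.6109, 0.2758, 0.0806]
orientation: [0.0, -0.235, 0.972, 0.0]
wrist_force: [0.6, 1.2, 0.6]
finger_gap: 0.0684
grip_force: 0.0
```

Request:
send_rows(
  increments=[
    {"dx": -0.07, "dy": 0.02, "dz": -0.8, "roll": 0, "claw": 0.6},
    {"dx": -0.07, "dy": 0.02, "dz": -1.6, "roll": 0, "claw": 0.6},
    {"dx": -0.07, "dy": 0.02, "dz": -2.2, "roll": 0, "claw": 0.6},
    {"dx": -0.07, "dy": 0.02, "dz": -2.6, "roll": 0, "claw": 0.6},
    {"dx": -0.07, "dy": 0.02, "dz": -2.74, "roll": 0, "claw": 0.6},
  ],
)

```text
clock: 2.17
tcp_pos: [0.6074, 0.2775, 0.0124]
orientation: [-0.0, -0.234, 0.972, 0.0]
wrist_force: [0.0, -0.0, -0.1]
finger_gap: 0.0682
grip_force: 0.0
```

Request:
send_rows(
  increments=[
    {"dz": 0, "claw": 0.3},
    {"dz": 0, "claw": 0.1},
    {"dz": 0, "claw": -0.1},
    {"dz": 0, "claw": -0.2},
    {"dz": 0, "claw": -0.2},
  ],
)

```text
schema error: expected keys dx, dy, dz, roll, claw
```

Request:
send_rows(
  increments=[
    {"dx": 0.07, "dy": -0.02, "dz": 0, "roll": 0, "claw": 0.4},
    {"dx": 0.07, "dy": -0.02, "dz": 0, "roll": 0, "claw": 0.2},
    {"dx": 0.07, "dy": -0.02, "dz": 0, "roll": 0, "claw": 0.1},
    {"dx": 0.07, "dy": -0.02, "dz": 0, "roll": 0, "claw": 0.0},
    {"dx": 0.07, "dy": -0.02, "dz": 0, "roll": 0, "claw": -0.2},
  ],
)

```text
clock: 2.8
tcp_pos: [0.6103, 0.2772, 0.014]
orientation: [0.001, -0.233, 0.972, 0.0]
wrist_force: [-0.7, 0.5, 5.4]
finger_gap: 0.0486
grip_force: 36.8
```

Request:
send_rows(
  increments=[
    {"dx": 0, "dy": 0, "dz": 0, "roll": 0, "claw": -0.2},
    {"dx": 0, "dy": 0, "dz": 0, "roll": 0, "claw": -0.2},
    {"dx": 0, "dy": 0, "dz": 0.2, "roll": 0, "claw": -0.2},
    {"dx": 0, "dy": 0, "dz": 0.6, "roll": 0, "claw": -0.2},
    {"dx": 0, "dy": 0, "dz": 1.2, "roll": 0, "claw": -0.2},
  ],
)

```text
clock: 3.42
tcp_pos: [0.6089, 0.2767, 0.043]
orientation: [-0.001, -0.233, 0.972, 0.0]
wrist_force: [0.2, -0.4, -0.6]
finger_gap: 0.0488
grip_force: 36.2
```

```bash
python3 - <<'E'
from workcell import *
import cv2,numpy as np
c=read_camera("side");i=c["image"];a=read_camera("top")["image"]
cv2.imwrite("pics/g1.png",cv2.resize(np.hstack([i[200:360,110:310],a[70:230,140:340]]),(800,320),interpolation=cv2.INTER_CUBIC));print(get_state()["tcp_pos"])
E
```

```text
[0.61105959 0.27739546 0.04544197]
```

View pics/g1.png

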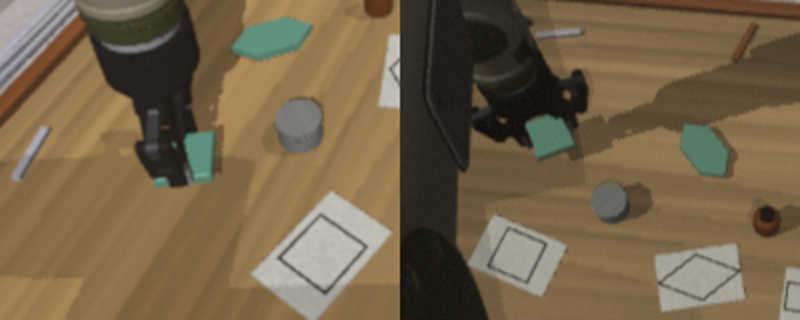

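The square is held level between the fingers: at about (200,155) in the left side-view crop and (550,135) in the right top-view crop. It is clear of the tin. Carrying it to its card.

Request:
send_rows(
  increments=[
    {"dx": -0.8, "dy": 0.15, "dz": 1.0, "roll": -1.0, "claw": -0.2},
    {"dx": -2.2, "dy": 0.4, "dz": 1.2, "roll": -2.2, "claw": -0.2},
    {"dx": -3.8, "dy": 0.7, "dz": 1.2, "roll": -3.4, "claw": -0.2},
    {"dx": -5.2, "dy": 0.95, "dz": 1.1, "roll": -4.6, "claw": -0.2},
    {"dx": -5.94, "dy": 1.12, "dz": 0.8, "roll": -5.58, "claw": -0.2},
  ],
)

```text
clock: 4.15
tcp_pos: [0.4593, 0.3052, 0.0633]
orientation: [0.0, 0.155, 0.988, 0.0]
wrist_force: [0.3, -0.3, -0.9]
finger_gap: 0.0483
grip_force: 36.5
```

Request:
send_rows(
  increments=[
    {"dx": 0, "dy": 0, "dz": -0.6, "roll": 0, "claw": -0.2},
    {"dx": 0, "dy": 0, "dz": -1.1, "roll": 0, "claw": -0.2},
    {"dx": 0, "dy": 0, "dz": -1.3, "roll": 0, "claw": -0.2},
    {"dx": 0, "dy": 0, "dz": -1.4, "roll": 0, "claw": -0.2},
    {"dx": 0, "dy": 0, "dz": -1.4, "roll": 0, "claw": -0.2},
  ],
)

```text
clock: 4.78
tcp_pos: [0.4614, 0.3047, 0.0277]
orientation: [-0.0, 0.153, 0.988, 0.0]
wrist_force: [0.5, -0.2, -0.2]
finger_gap: 0.048
grip_force: 36.5
```

```bash
python3 - <<'E'
from workcell import *
import cv2,numpy as np
for k in range(3):
    i=read_camera("side")["image"];a=read_camera("top")["image"]; s=get_state();print(s["tcp_pos"],s["orientation"],s["wrist_force"])
cv2.imwrite("pics/g2.png",cv2.resize(np.hstack([i[240:400,180:380],a[120:280,100:300]]),(800,320),interpolation=cv2.INTER_CUBIC))
E
```

```text
[0.46146364 0.30492826 0.02807941] [2.48138313e-04 1.53375416e-01 9.88167939e-01 2.11157979e-04] [-1.01637429 -0.27359145 -1.4636612 ]
[0.4613557  0.3049814  0.02817181] [3.08908871e-04 1.53311969e-01 9.88177762e-01 2.36567940e-04] [ 0.17522443  0.82616703 -1.02535118]
[0.46121782 0.30501191 0.02813392] [2.66788275e-04 1.53249607e-01 9.88187449e-01 2.27794814e-04] [ 0.40730736 -0.99722235 -1.81659343]
```

View pics/g2.png

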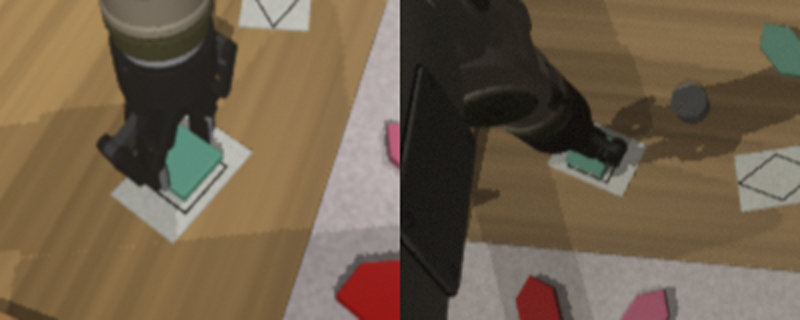

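The square is about 14 mm above its card and lined up with the outline: at (195,165) on the left and (590,165) on the right. Lowering slowly.

Request:
send_rows(
  increments=[
    {"dx": 0, "dy": 0, "dz": -0.25, "roll": 0, "claw": -0.2},
    {"dx": 0, "dy": 0, "dz": -0.4, "roll": 0, "claw": -0.2},
    {"dx": 0, "dy": 0, "dz": -0.46, "roll": 0, "claw": -0.2},
    {"dx": 0, "dy": 0, "dz": -0.5, "roll": 0, "claw": -0.2},
    {"dx": 0, "dy": 0, "dz": -0.5, "roll": 0, "claw": -0.2},
  ],
)

```text
clock: 5.7
tcp_pos: [0.4605, 0.3047, 0.016]
orientation: [-0.0, 0.153, 0.988, -0.0]
wrist_force: [-2.9, -2.0, 6.9]
finger_gap: 0.0485
grip_force: 37.3
```

```bash
python3 - <<'E'
from workcell import *
for k in range(2):
    read_camera("side"); s=get_state();print(s["tcp_pos"],s["wrist_force"])
E
```

```text
[0.46053951 0.3047036  0.01600586] [-3.14156833 -1.29761625  7.38883796]
[0.46053824 0.30471228 0.01600179] [-3.09936367 -2.29773124  6.73113541]
```

Request:
send_rows(
  increments=[
    {"dx": 0, "dy": 0, "dz": 0.04, "roll": 0, "claw": -0.2},
    {"dx": 0, "dy": 0, "dz": 0.06, "roll": 0, "claw": 0.2},
    {"dx": 0, "dy": 0, "dz": 0.06, "roll": 0, "claw": 0.25},
    {"dx": 0, "dy": 0, "dz": 0.06, "roll": 0, "claw": 0.35},
    {"dx": 0, "dy": 0, "dz": 0.06, "roll": 0, "claw": 0.5},
  ],
)

```text
clock: 6.42
tcp_pos: [0.461, 0.3049, 0.0167]
orientation: [-0.0, 0.153, 0.988, 0.0]
wrist_force: [-0.7, -0.1, -0.1]
finger_gap: 0.0639
grip_force: 0.0
```

Request:
send_rows(
  increments=[
    {"dx": 0, "dy": 0, "dz": 0.4, "roll": 0, "claw": 0.55},
    {"dx": 0, "dy": 0, "dz": 1.2, "roll": 0, "claw": 0.55},
    {"dx": 0, "dy": 0, "dz": 2.4, "roll": 0, "claw": 0.55},
    {"dx": 0.5, "dy": -1.5, "dz": 3.6, "roll": -0.3, "claw": 0.55},
    {"dx": 1.4, "dy": -4.0, "dz": 4.2, "roll": -0.6, "claw": 0.55},
  ],
)

```text
clock: 7.05
tcp_pos: [0.4954, 0.2106, 0.1234]
orientation: [0.002, 0.193, 0.981, 0.001]
wrist_force: [0.7, -0.4, 0.4]
finger_gap: 0.0661
grip_force: 0.0
```

```bash
python3 meas.py r3; python3 -c "
from workcell import *
print(get_state()['tcp_pos'],get_state()['orientation'])"
```

```text
top glass
2747 [0.462 0.304] [(53, 72.0), (51, 162.5), (41, 72.2), (35, 7.0), (19, 160.8)]
3236 [0.6207 0.0854] [(32, 86.8), (44, 41.6), (34, 176.6), (30, 86.8), (47, 40.3), (33, 176.2)]
2730 [ 0.6097 -0.1145] [(56, 149.4), (51, 89.2), (56, 149.4), (53, 89.1)]
3115 [ 0.6183 -0.2901] [(88, 54.1), (32, 144.3), (88, 54.0), (32, 146.6)]
card
7588 [0.4541 0.0745] [0.4541 0.0745] [74, 106] [(70, 14.1), (102, 104.5), (70, 14.0), (102, 104.3)]
7642 [ 0.4381 -0.0821] [ 0.4381 -0.0822] [106, 74] [(102, 86.9), (70, 177.1), (103, 86.8), (72, 176.7)]
7576 [ 0.4598 -0.3227] [ 0.4597 -0.3227] [74, 106] [(70, 14.8), (102, 104.9), (69, 14.6), (102, 105.0)]
side glass
3128 [0.4595 0.3033] [(52, 72.3), (55, 161.8), (51, 72.2), (54, 161.8)]
4292 [ 0.6155 -0.2919] [(20, 112.1), (87, 53.9), (28, 143.6), (22, 100.8), (79, 54.0), (28, 144.4)]
card
7661 [0.4519 0.0752] [0.4519 0.0751] [74, 108] [(70, 14.1), (103, 104.4), (70, 13.9), (104, 104.3)]
7842 [ 0.4357 -0.0813] [ 0.4358 -0.0813] [108, 74] [(106, 86.7), (69, 176.9), (106, 86.7), (70, 176.6)]
7905 [ 0.4569 -0.3222] [ 0.4567 -0.3224] [74, 111] [(69, 14.0), (106, 104.8), (69, 15.0), (92, 105.0), (16, 90.0)]
[0.49753872 0.20622633 0.12348161] [2.72483019e-03 1.97729412e-01 9.80252787e-01 3.58775403e-04]
```

The square sits on its card within about 1 mm and 0.5°. Next is the diamond.

Request:
send_rows(
  increments=[
    {"dx": 0.7, "dy": -2.0, "dz": 0, "roll": -0.2, "claw": 0.5},
    {"dx": 1.5, "dy": -4.2, "dz": 0, "roll": -0.4, "claw": 0.5},
    {"dx": 2.3, "dy": -6.4, "dz": 0, "roll": -0.6, "claw": 0.5},
    {"dx": 3.1, "dy": -8.6, "dz": 0, "roll": -0.8, "claw": 0.5},
    {"dx": 3.8, "dy": -10.8, "dz": -0.3, "roll": -1.0, "claw": 0.5},
  ],
)

```text
clock: 7.78
tcp_pos: [0.5903, -0.0615, 0.1141]
orientation: [0.001, 0.263, 0.965, 0.0]
wrist_force: [1.3, 0.9, 0.5]
finger_gap: 0.0644
grip_force: 0.0
```

Request:
send_rows(
  increments=[
    {"dx": 0.7, "dy": -1.99, "dz": -0.5, "roll": -0.04, "claw": 0.5},
    {"dx": 0.7, "dy": -1.99, "dz": -1.3, "roll": -0.04, "claw": 0.5},
    {"dx": 0.7, "dy": -1.99, "dz": -2.3, "roll": -0.04, "claw": 0.5},
    {"dx": 0.7, "dy": -1.99, "dz": -3.1, "roll": -0.04, "claw": 0.5},
    {"dx": 0.7, "dy": -1.99, "dz": -3.5, "roll": -0.04, "claw": 0.5},
  ],
)

```text
clock: 8.4
tcp_pos: [0.6059, -0.1091, 0.0246]
orientation: [-0.001, 0.265, 0.964, 0.0]
wrist_force: [-0.0, 0.3, 1.0]
finger_gap: 0.0638
grip_force: 0.0
```

Request:
send_rows(
  increments=[
    {"dx": 0, "dy": 0, "dz": -0.3, "roll": 0, "claw": 0.5},
    {"dx": 0, "dy": 0, "dz": -0.44, "roll": 0, "claw": 0.5},
    {"dx": 0, "dy": 0, "dz": -0.48, "roll": 0, "claw": 0.4},
    {"dx": 0, "dy": 0, "dz": -0.48, "roll": 0, "claw": 0.3},
    {"dx": 0, "dy": 0, "dz": -0.48, "roll": 0, "claw": 0.2},
  ],
)

```text
clock: 9.02
tcp_pos: [0.6069, -0.1099, 0.0141]
orientation: [0.0, 0.265, 0.964, -0.0]
wrist_force: [-0.2, -0.6, -0.6]
finger_gap: 0.0513
grip_force: 0.2
```

Request:
send_rows(
  increments=[
    {"dx": 0, "dy": 0, "dz": 0, "roll": 0, "claw": 0.5},
    {"dx": 0.05, "dy": -0.22, "dz": 0, "roll": 0, "claw": 0.5},
    {"dx": 0.05, "dy": -0.22, "dz": 0, "roll": 0, "claw": 0.5},
    {"dx": 0.05, "dy": -0.22, "dz": 0, "roll": 0, "claw": 0.4},
    {"dx": 0.05, "dy": -0.22, "dz": 0, "roll": 0, "claw": 0.3},
  ],
)

```text
clock: 9.65
tcp_pos: [0.6078, -0.1152, 0.0135]
orientation: [-0.0, 0.265, 0.964, 0.0]
wrist_force: [-0.8, -1.1, -0.5]
finger_gap: 0.0555
grip_force: 0.0
```

```bash
python3 - <<'E'
from h import *
for n in("top","side","top"):
    c=read_camera(n)
    for a,k in blobs(green(rect(c,.016)),800,6000): print(n,round(a),cen(k).round(4),edges(k))
s=get_state();print(s["tcp_pos"],s["orientation"])
E
```

```text
top 929 [0.6383 0.1039] [(48, 147.0), (31, 176.5), (31, 87.2)]
top 1466 [ 0.6052 -0.3098] [(48, 54.6), (31, 144.6), (34, 54.2), (37, 169.3)]
side 3132 [0.4595 0.3032] [(52, 72.4), (49, 162.2), (50, 72.2), (54, 161.9)]
side 3956 [0.6185 0.0846] [(34, 86.5), (43, 40.4), (33, 177.2), (41, 90.0), (40, 42.1), (34, 176.8)]
side 2899 [ 0.606  -0.1171] [(51, 151.4), (64, 91.1), (38, 148.7), (43, 115.9), (29, 86.3)]
side 1897 [ 0.5991 -0.3096] [(26, 144.6), (15, 115.2), (51, 54.4), (48, 106.6), (30, 53.4)]
top 926 [0.6383 0.104 ] [(48, 147.1), (31, 176.4), (31, 87.5)]
top 1471 [ 0.6053 -0.3097] [(47, 54.5), (32, 144.2), (34, 54.6), (36, 169.4)]
[ 0.60785202 -0.11514002  0.01355218] [-2.85514909e-05  2.65122230e-01  9.64214810e-01  5.32675198e-05]
```

Request:
send_rows(
  increments=[
    {"dx": 0, "dy": 0, "dz": 0, "roll": 0, "claw": 0.1},
    {"dx": 0, "dy": 0, "dz": 0, "roll": 0, "claw": 0.0},
    {"dx": 0, "dy": 0, "dz": 0, "roll": 0, "claw": -0.2},
    {"dx": 0, "dy": 0, "dz": 0, "roll": 0, "claw": -0.3},
    {"dx": 0, "dy": 0, "dz": 0, "roll": 0, "claw": -0.3},
  ],
)

```text
clock: 10.42
tcp_pos: [0.6081, -0.1152, 0.014]
orientation: [0.0, 0.265, 0.964, 0.0]
wrist_force: [-0.1, 0.6, 4.5]
finger_gap: 0.0453
grip_force: 36.4
```

Request:
send_rows(
  increments=[
    {"dx": 0, "dy": 0, "dz": 0.2, "roll": 0, "claw": -0.3},
    {"dx": 0, "dy": 0, "dz": 0.8, "roll": 0, "claw": -0.3},
    {"dx": 0, "dy": 0, "dz": 1.8, "roll": 0, "claw": -0.3},
    {"dx": 0, "dy": 0, "dz": 2.8, "roll": 0, "claw": -0.3},
    {"dx": 0, "dy": 0, "dz": 3.2, "roll": 0, "claw": -0.3},
  ],
)

```text
clock: 11.05
tcp_pos: [0.609, -0.1157, 0.0959]
orientation: [0.002, 0.265, 0.964, -0.0]
wrist_force: [0.4, -0.0, -0.9]
finger_gap: 0.0458
grip_force: 35.9
```

```bash
python3 - <<'E'
from h import *
c=read_camera("side");z=get_state()["tcp_pos"][2]+.002
for a,k in blobs(green(rect(c,z)),500,8000): print(round(a),cen(k).round(4),edges(k))
s=get_state();print(s["tcp_pos"],s["finger_gap"],s["orientation"])
E
```

```text
2361 [0.4337 0.3454] [(45, 72.4), (47, 162.0), (45, 72.0), (47, 162.0)]
2971 [0.5718 0.1556] [(36, 86.6), (34, 41.3), (31, 176.9), (37, 87.4), (33, 41.7), (29, 177.3)]
5812 [ 0.586  -0.1453] [(33, 148.5), (54, 115.6), (21, 84.3), (25, 144.1), (15, 103.1)]
[ 0.60920247 -0.11570049  0.09646709] 0.04566636846032661 [ 1.94041979e-03  2.65194540e-01  9.64192968e-01 -1.03708306e-04]
```

Request:
send_rows(
  increments=[
    {"dx": -0.8, "dy": 0.9, "dz": 0.2, "roll": -0.3, "claw": -0.3},
    {"dx": -2.0, "dy": 2.4, "dz": 0.2, "roll": -0.7, "claw": -0.3},
    {"dx": -3.2, "dy": 3.9, "dz": 0.2, "roll": -1.1, "claw": -0.3},
    {"dx": -4.4, "dy": 5.4, "dz": 0.2, "roll": -1.5, "claw": -0.3},
    {"dx": -5.4, "dy": 6.6, "dz": 0.2, "roll": -1.88, "claw": -0.3},
  ],
)

```text
clock: 11.72
tcp_pos: [0.4708, 0.051, 0.0979]
orientation: [-0.001, 0.39, 0.921, -0.0]
wrist_force: [0.3, 0.2, -0.1]
finger_gap: 0.0453
grip_force: 35.9
```

Request:
send_rows(
  increments=[
    {"dx": -0.6, "dy": 0.7, "dz": -0.3, "roll": 0, "claw": -0.3},
    {"dx": -0.8, "dy": 1.01, "dz": -1.2, "roll": 0, "claw": -0.3},
    {"dx": -0.8, "dy": 1.01, "dz": -2.0, "roll": 0, "claw": -0.3},
    {"dx": -0.8, "dy": 1.01, "dz": -2.4, "roll": 0, "claw": -0.3},
    {"dx": -0.8, "dy": 1.01, "dz": -2.5, "roll": 0, "claw": -0.3},
  ],
)

```text
clock: 12.35
tcp_pos: [0.4523, 0.0749, 0.0354]
orientation: [-0.001, 0.389, 0.921, -0.0]
wrist_force: [0.2, 0.2, -0.7]
finger_gap: 0.0452
grip_force: 35.9
```

```bash
python3 - <<'E'
from workcell import *
import cv2,numpy as np
i=read_camera("side")["image"];a=read_camera("top")["image"];s=get_state();print(s["tcp_pos"],s["orientation"],s["wrist_force"])
cv2.imwrite("pics/g3.png",cv2.resize(np.hstack([i[160:320,220:420],a[120:280,200:400]]),(800,320),interpolation=cv2.INTER_CUBIC))
E
```

```text
[0.45304356 0.07486232 0.03610185] [-4.16957192e-05  3.89255904e-01  9.21129654e-01  1.03063839e-05] [ 0.37847785  0.04350919 -0.81625982]
```

View pics/g3.png

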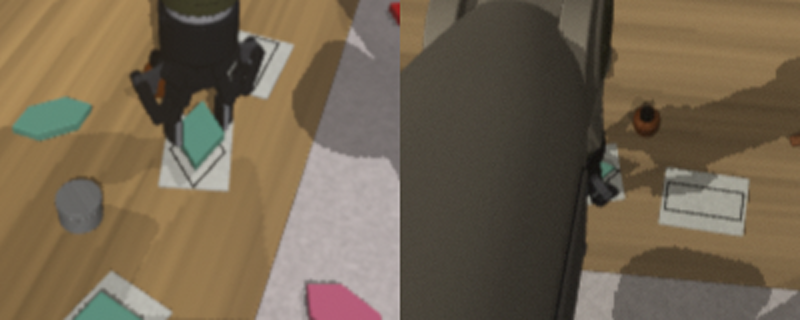

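The diamond hangs over its card, at (200,135) in the left crop, turned the right way. The bottle is still standing at (645,120) in the right crop. Lowering.

Request:
send_rows(
  increments=[
    {"dx": 0, "dy": 0, "dz": -0.35, "roll": 0, "claw": -0.3},
    {"dx": 0, "dy": 0, "dz": -0.6, "roll": 0, "claw": -0.3},
    {"dx": 0, "dy": 0, "dz": -0.7, "roll": 0, "claw": -0.3},
    {"dx": 0, "dy": 0, "dz": -0.76, "roll": 0, "claw": -0.3},
    {"dx": 0, "dy": 0, "dz": -0.8, "roll": 0, "claw": -0.3},
  ],
)

```text
clock: 13.08
tcp_pos: [0.453, 0.075, 0.0161]
orientation: [0.0, 0.389, 0.921, 0.0]
wrist_force: [-0.0, 0.1, 0.1]
finger_gap: 0.045
grip_force: 36.0
```

Request:
send_rows(
  increments=[
    {"dx": 0, "dy": 0, "dz": -0.03, "roll": 0, "claw": -0.3},
    {"dx": 0, "dy": 0, "dz": -0.03, "roll": 0, "claw": -0.3},
    {"dx": 0, "dy": 0, "dz": -0.03, "roll": 0, "claw": -0.3},
    {"dx": 0, "dy": 0, "dz": -0.03, "roll": 0, "claw": -0.3},
    {"dx": 0, "dy": 0, "dz": -0.03, "roll": 0, "claw": -0.3},
  ],
)

```text
clock: 13.7
tcp_pos: [0.453, 0.075, 0.0159]
orientation: [0.0, 0.389, 0.921, 0.0]
wrist_force: [-2.2, -0.5, 6.1]
finger_gap: 0.0455
grip_force: 36.6
```

Request:
send_rows(
  increments=[
    {"dx": 0, "dy": 0, "dz": 0.03, "roll": 0, "claw": -0.2},
    {"dx": 0, "dy": 0, "dz": 0.04, "roll": 0, "claw": 0.15},
    {"dx": 0, "dy": 0, "dz": 0.04, "roll": 0, "claw": 0.2},
    {"dx": 0, "dy": 0, "dz": 0.04, "roll": 0, "claw": 0.35},
    {"dx": 0, "dy": 0, "dz": 0.04, "roll": 0, "claw": 0.5},
  ],
)

```text
clock: 14.32
tcp_pos: [0.4529, 0.075, 0.0163]
orientation: [-0.0, 0.389, 0.921, 0.0]
wrist_force: [0.2, 0.1, 0.1]
finger_gap: 0.0642
grip_force: 0.0
```

Request:
send_rows(
  increments=[
    {"dx": 0, "dy": 0, "dz": 0.4, "roll": 0, "claw": 0.5},
    {"dx": 0, "dy": 0, "dz": 1.2, "roll": 0, "claw": 0.5},
    {"dx": 0, "dy": 0, "dz": 2.6, "roll": 0, "claw": 0.5},
    {"dx": 0.3, "dy": -0.8, "dz": 3.8, "roll": -1.0, "claw": 0.4},
    {"dx": 1.0, "dy": -2.4, "dz": 4.2, "roll": -2.2, "claw": 0.3},
  ],
)

```text
clock: 14.95
tcp_pos: [0.479, 0.0153, 0.1242]
orientation: [0.002, 0.526, 0.85, 0.001]
wrist_force: [0.9, 0.4, -0.3]
finger_gap: 0.0555
grip_force: 0.0
```

Request:
send_rows(
  increments=[
    {"dx": 0.8, "dy": -2.0, "dz": 0, "roll": -1.2, "claw": 0.3},
    {"dx": 1.6, "dy": -4.0, "dz": 0, "roll": -2.4, "claw": 0.3},
    {"dx": 2.4, "dy": -6.0, "dz": 0, "roll": -3.6, "claw": 0.3},
    {"dx": 3.2, "dy": -8.0, "dz": 0, "roll": -4.8, "claw": 0.3},
    {"dx": 4.0, "dy": -9.6, "dz": 0, "roll": -6.0, "claw": 0.3},
  ],
)

```text
clock: 15.58
tcp_pos: [0.5784, -0.2272, 0.1221]
orientation: [0.0, 0.828, 0.561, 0.0]
wrist_force: [-0.3, 0.3, 0.7]
finger_gap: 0.0551
grip_force: 0.0
```

```bash
python3 meas.py r4|grep -v '^card'; python3 -c "
from workcell import *
s=get_state();print(s['tcp_pos'],s['orientation'],s['finger_gap'])"
```

```text
top glass
3260 [0.6209 0.0854] [(32, 86.8), (47, 41.6), (32, 176.9), (31, 87.1), (46, 41.3), (33, 176.2)]
side glass
3128 [0.4595 0.3032] [(52, 72.5), (49, 162.1), (51, 72.1), (54, 161.9)]
3985 [0.6184 0.0844] [(40, 41.1), (35, 176.9), (36, 87.9), (45, 41.8), (35, 177.0)]
3246 [0.4518 0.0723] [(55, 74.4), (61, 134.0), (54, 74.9)]
4131 [ 0.615  -0.2916] [(28, 142.2), (89, 54.3), (29, 140.9), (17, 103.9), (86, 53.6)]
7857 [ 0.4358 -0.0814] [ 0.4358 -0.0814] [108, 74] [(106, 86.6), (70, 176.7), (106, 86.7), (70, 176.9)]
7832 [ 0.4569 -0.3221] [ 0.4569 -0.3221] [74, 110] [(70, 13.8), (105, 104.8), (69, 15.3), (106, 104.6)]
[ 0.57976507 -0.229653    0.12165274] [1.68066959e-03 8.27875579e-01 5.60909117e-01 4.05502501e-04] 0.05591958075402915
```

Request:
send_rows(
  increments=[
    {"dx": 0.6, "dy": -1.0, "dz": -0.3, "roll": -0.8, "claw": 0.1},
    {"dx": 1.2, "dy": -2.0, "dz": -1.0, "roll": -1.6, "claw": 0.1},
    {"dx": 1.48, "dy": -2.44, "dz": -2.0, "roll": -1.78, "claw": 0.1},
    {"dx": 1.48, "dy": -2.44, "dz": -2.8, "roll": -1.78, "claw": 0.1},
    {"dx": 1.48, "dy": -2.44, "dz": -3.2, "roll": -1.78, "claw": 0.1},
  ],
)

```text
clock: 16.3
tcp_pos: [0.6139, -0.2848, 0.0403]
orientation: [-0.001, 0.889, 0.457, -0.001]
wrist_force: [0.6, 0.5, -0.3]
finger_gap: 0.0468
grip_force: 0.0
```

```bash
python3 - <<'E'
from h import *
for n in("top","side"):
    c=read_camera(n);g=rect(c,.018)
    for a,k in blobs(green(g),800,6000): print(n,round(a),cen(k).round(4),edges(k))
    if n=="side":
        w=rect(c,.012); cv2.imwrite("pics/p1.png",np.hstack([w[380:580,500:900],w[380:580,80:480]]))
s=get_state();print(s["tcp_pos"],s["orientation"])
E
```

```text
top 1538 [0.4625 0.3178] [(20, 71.9), (53, 177.4), (33, 72.2), (52, 161.5)]
side 3101 [0.4588 0.3043] [(52, 72.5), (48, 162.0), (50, 72.3), (55, 161.8)]
side 3950 [0.6173 0.0861] [(39, 41.0), (34, 177.0), (38, 88.4), (45, 42.1), (33, 177.5)]
side 3234 [0.4512 0.0741] [(57, 134.3), (57, 74.5), (61, 133.7), (53, 74.7)]
side 3690 [ 0.6148 -0.2847] [(29, 142.3), (14, 105.1), (53, 52.7), (25, 140.4), (17, 103.9), (86, 53.8)]
[ 0.6139519  -0.2848142   0.04047964] [-1.04271655e-03  8.89304223e-01  4.57314497e-01 -6.01395435e-04]
```

View pics/p1.png

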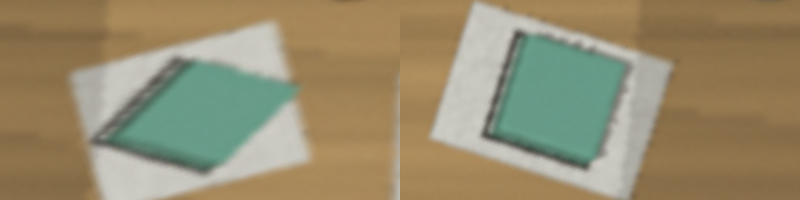

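On the metric plane the diamond (200,115) and square (560,95) both lie inside their outlines. With the plane at mid-glass height, each is about 1 mm off. Continuing with the strip.

Request:
send_rows(
  increments=[
    {"dx": 0.11, "dy": -0.24, "dz": 0, "roll": -0.05, "claw": 0.1},
    {"dx": 0.11, "dy": -0.24, "dz": -0.4, "roll": -0.05, "claw": 0.1},
    {"dx": 0.11, "dy": -0.24, "dz": -0.8, "roll": -0.05, "claw": 0.1},
    {"dx": 0.11, "dy": -0.24, "dz": -1.02, "roll": -0.05, "claw": 0.1},
    {"dx": 0.11, "dy": -0.24, "dz": -1.06, "roll": -0.05, "claw": 0.1},
  ],
)

```text
clock: 17.02
tcp_pos: [0.6171, -0.2916, 0.0139]
orientation: [-0.001, 0.891, 0.454, -0.0]
wrist_force: [0.5, -0.7, -0.1]
finger_gap: 0.0472
grip_force: 0.0
```

Request:
send_rows(
  increments=[
    {"dx": 0, "dy": 0, "dz": 0, "roll": 0, "claw": 0.0},
    {"dx": 0, "dy": 0, "dz": 0, "roll": 0, "claw": -0.2},
    {"dx": 0, "dy": 0, "dz": 0, "roll": 0, "claw": -0.4},
    {"dx": 0, "dy": 0, "dz": 0, "roll": 0, "claw": -0.6},
    {"dx": 0, "dy": 0, "dz": 0, "roll": 0, "claw": -0.6},
  ],
)

```text
clock: 17.65
tcp_pos: [0.618, -0.2922, 0.0154]
orientation: [0.0, 0.891, 0.454, 0.0]
wrist_force: [-0.0, 1.8, 3.9]
finger_gap: 0.0285
grip_force: 34.9
```

Request:
send_rows(
  increments=[
    {"dx": 0, "dy": 0, "dz": 0, "roll": 0, "claw": -0.6},
    {"dx": 0, "dy": 0, "dz": 0.3, "roll": 0, "claw": -0.6},
    {"dx": 0, "dy": 0, "dz": 1.0, "roll": 0, "claw": -0.6},
    {"dx": 0, "dy": 0, "dz": 1.8, "roll": 0, "claw": -0.6},
    {"dx": 0, "dy": 0, "dz": 2.2, "roll": 0, "claw": -0.6},
  ],
)

```text
clock: 18.27
tcp_pos: [0.6185, -0.2925, 0.0721]
orientation: [0.001, 0.891, 0.454, 0.001]
wrist_force: [-0.3, 0.2, -0.3]
finger_gap: 0.0286
grip_force: 34.6
```

Request:
send_rows(
  increments=[
    {"dx": -1.0, "dy": 1.2, "dz": 0.3, "roll": 0.7, "claw": -0.6},
    {"dx": -2.4, "dy": 2.8, "dz": 0.3, "roll": 1.5, "claw": -0.6},
    {"dx": -3.8, "dy": 4.4, "dz": 0.3, "roll": 2.3, "claw": -0.6},
    {"dx": -5.2, "dy": 6.0, "dz": 0.3, "roll": 3.1, "claw": -0.6},
    {"dx": -6.4, "dy": 7.4, "dz": 0.2, "roll": 3.8, "claw": -0.6},
  ],
)

```text
clock: 18.9
tcp_pos: [0.4562, -0.1056, 0.0753]
orientation: [0.0, 0.74, 0.673, 0.0]
wrist_force: [-0.2, 0.7, -0.7]
finger_gap: 0.029
grip_force: 34.7
```

Request:
send_rows(
  increments=[
    {"dx": -0.6, "dy": 0.7, "dz": -0.2, "roll": 0.29, "claw": -0.6},
    {"dx": -0.83, "dy": 1.04, "dz": -0.8, "roll": 0.29, "claw": -0.6},
    {"dx": -0.83, "dy": 1.04, "dz": -1.3, "roll": 0.29, "claw": -0.6},
    {"dx": -0.83, "dy": 1.04, "dz": -1.5, "roll": 0.29, "claw": -0.6},
    {"dx": -0.83, "dy": 1.04, "dz": -1.6, "roll": 0.29, "claw": -0.6},
  ],
)

```text
clock: 19.52
tcp_pos: [0.4373, -0.0815, 0.0346]
orientation: [0.0, 0.727, 0.686, -0.0]
wrist_force: [0.3, -0.5, -0.3]
finger_gap: 0.0288
grip_force: 34.7
```

```bash
python3 - <<'E'
from h import *
c=read_camera("side");s=get_state();print(s["tcp_pos"],s["orientation"],s["wrist_force"],s["finger_gap"])
for n in("top","side"):
  for a,k in blobs(green(rect(read_camera(n),s["tcp_pos"][2]+.002)),800,6000): print(n,round(a),cen(k).round(4),edges(k))
E
```

```text
[ 0.43721198 -0.08143886  0.03449964] [-4.18649376e-05  7.27481806e-01  6.86126970e-01 -4.41675410e-05] [ 0.39665732  0.39684409 -0.76572904] 0.028893468913505416
top 2787 [0.4566 0.2991] [(51, 72.3), (49, 162.6), (52, 72.3), (50, 161.4)]
top 3107 [0.6127 0.0832] [(30, 87.4), (45, 41.4), (32, 177.0), (31, 87.2), (41, 41.4), (36, 177.0)]
side 2928 [0.4531 0.3137] [(50, 72.4), (53, 161.9), (50, 72.0), (52, 162.1)]
side 3717 [0.6068 0.1021] [(40, 87.0), (39, 41.3), (33, 177.0), (34, 88.1), (44, 41.7), (34, 177.1)]
side 3039 [0.4456 0.0903] [(46, 134.5), (53, 74.5), (59, 134.1), (51, 74.8)]
side 3077 [ 0.4384 -0.074 ] [(26, 173.9), (15, 109.3), (91, 85.9), (65, 101.2), (43, 87.5)]
```

Request:
send_rows(
  increments=[
    {"dx": 0, "dy": 0, "dz": -0.3, "roll": 0, "claw": -0.6},
    {"dx": 0, "dy": 0, "dz": -0.5, "roll": 0, "claw": -0.6},
    {"dx": 0, "dy": 0, "dz": -0.6, "roll": 0, "claw": -0.6},
    {"dx": 0, "dy": 0, "dz": -0.66, "roll": 0, "claw": -0.6},
    {"dx": 0, "dy": 0, "dz": -0.7, "roll": 0, "claw": -0.6},
  ],
)

```text
clock: 20.3
tcp_pos: [0.4369, -0.081, 0.0173]
orientation: [0.0, 0.727, 0.686, 0.0]
wrist_force: [-0.3, 1.5, 7.1]
finger_gap: 0.0286
grip_force: 35.6
```

Request:
send_rows(
  increments=[
    {"dx": 0, "dy": 0, "dz": -0.03, "roll": 0, "claw": -0.6},
    {"dx": 0, "dy": 0, "dz": -0.03, "roll": 0, "claw": -0.6},
    {"dx": 0, "dy": 0, "dz": -0.03, "roll": 0, "claw": -0.6},
    {"dx": 0, "dy": 0, "dz": -0.03, "roll": 0, "claw": -0.6},
    {"dx": 0, "dy": 0, "dz": -0.03, "roll": 0, "claw": -0.6},
  ],
)

```text
clock: 20.92
tcp_pos: [0.4369, -0.081, 0.0173]
orientation: [0.0, 0.727, 0.686, 0.0]
wrist_force: [-1.5, -0.3, 6.5]
finger_gap: 0.0286
grip_force: 35.5
```

Request:
send_rows(
  increments=[
    {"dx": 0, "dy": 0, "dz": 0.03, "roll": 0, "claw": -0.3},
    {"dx": 0, "dy": 0, "dz": 0.05, "roll": 0, "claw": -0.2},
    {"dx": 0, "dy": 0, "dz": 0.05, "roll": 0, "claw": 0.0},
    {"dx": 0, "dy": 0, "dz": 0.05, "roll": 0, "claw": 0.1},
    {"dx": 0, "dy": 0, "dz": 0.05, "roll": 0, "claw": 0.2},
  ],
)

```text
clock: 21.55
tcp_pos: [0.4369, -0.081, 0.0178]
orientation: [-0.0, 0.727, 0.686, 0.0]
wrist_force: [0.5, 0.5, -0.9]
finger_gap: 0.0517
grip_force: 0.0
```

Request:
send_rows(
  increments=[
    {"dx": 0, "dy": 0, "dz": 0.4, "roll": 0, "claw": 0.2},
    {"dx": 0, "dy": 0, "dz": 1.4, "roll": 0, "claw": 0.3},
    {"dx": 0, "dy": 0, "dz": 3.2, "roll": 0, "claw": 0.4},
    {"dx": 0.8, "dy": 0.8, "dz": 4.2, "roll": -1.0, "claw": 0.5},
    {"dx": 2.2, "dy": 2.0, "dz": 4.2, "roll": -2.0, "claw": 0.5},
  ],
)

```text
clock: 22.18
tcp_pos: [0.4939, -0.0315, 0.1263]
orientation: [0.002, 0.818, 0.576, 0.002]
wrist_force: [0.9, 0.1, 0.1]
finger_gap: 0.0638
grip_force: 0.0
```

Request:
send_rows(
  increments=[
    {"dx": 1.2, "dy": 1.1, "dz": 0, "roll": -0.9, "claw": 0.5},
    {"dx": 2.4, "dy": 2.2, "dz": 0, "roll": -1.8, "claw": 0.5},
    {"dx": 3.6, "dy": 3.3, "dz": 0, "roll": -2.7, "claw": 0.5},
    {"dx": 4.6, "dy": 4.2, "dz": 0, "roll": -3.4, "claw": 0.5},
    {"dx": 5.0, "dy": 4.6, "dz": -0.3, "roll": -3.6, "claw": 0.5},
  ],
)

```text
clock: 22.8
tcp_pos: [0.6188, 0.0855, 0.1163]
orientation: [0.0, 0.934, 0.357, 0.001]
wrist_force: [-0.2, 0.0, 0.1]
finger_gap: 0.0637
grip_force: 0.0
```

```bash
python3 - <<'E'
from h import *
for n in("top","side"):
    c=read_camera(n);g=rect(c,.018)
    for a,k in blobs(green(g),800,6000): print(n,round(a),cen(k).round(4),edges(k))
s=get_state();print(s["tcp_pos"],s["orientation"],s["finger_gap"])
E
```

```text
top 1647 [0.6133 0.0717] [(44, 41.7), (35, 176.7), (30, 86.5), (62, 179.6)]
top 2644 [0.4544 0.0713] [(54, 74.4), (55, 133.9), (37, 74.0), (23, 178.7), (28, 134.6)]
top 3153 [ 0.4383 -0.0801] [(89, 86.7), (33, 177.5), (87, 86.9), (29, 178.4)]
side 3105 [0.4588 0.3043] [(52, 72.2), (47, 162.3), (51, 72.2), (54, 161.7)]
side 3886 [0.6173 0.0862] [(41, 87.5), (41, 41.2), (32, 177.5), (41, 89.0), (41, 41.6), (35, 177.1)]
side 3217 [0.4512 0.074 ] [(57, 134.2), (58, 74.4), (61, 134.7), (53, 74.8)]
side 3596 [ 0.4359 -0.0798] [(15, 110.8), (83, 86.7), (24, 176.9), (88, 86.4), (30, 176.0)]
[0.61730695 0.08516139 0.11489405] [-1.37444029e-04  9.33637814e-01  3.58218317e-01 -2.23445135e-04] 0.06393992103142228
```

Request:
send_rows(
  increments=[
    {"dx": 0.1, "dy": 0, "dz": -0.6, "roll": -0.05, "claw": 0.5},
    {"dx": 0.1, "dy": 0, "dz": -1.4, "roll": -0.05, "claw": 0.5},
    {"dx": 0.1, "dy": 0, "dz": -2.3, "roll": -0.05, "claw": 0.5},
    {"dx": 0.1, "dy": 0, "dz": -3.0, "roll": -0.05, "claw": 0.5},
    {"dx": 0.1, "dy": 0, "dz": -3.3, "roll": -0.05, "claw": 0.5},
  ],
)

```text
clock: 23.52
tcp_pos: [0.6182, 0.0835, 0.0315]
orientation: [-0.0, 0.935, 0.354, -0.001]
wrist_force: [0.2, 0.2, -0.8]
finger_gap: 0.0639
grip_force: 0.0
```

Request:
send_rows(
  increments=[
    {"dx": 0, "dy": 0, "dz": -0.1, "roll": 0, "claw": 0.5},
    {"dx": 0, "dy": 0, "dz": -0.4, "roll": 0, "claw": 0.5},
    {"dx": 0, "dy": 0, "dz": -0.6, "roll": 0, "claw": 0.5},
    {"dx": 0, "dy": 0, "dz": -0.7, "roll": 0, "claw": 0.5},
    {"dx": 0, "dy": 0, "dz": -0.74, "roll": 0, "claw": 0.4},
  ],
)

```text
clock: 24.15
tcp_pos: [0.6194, 0.0841, 0.0142]
orientation: [0.0, 0.935, 0.354, -0.0]
wrist_force: [-0.7, -0.1, 0.3]
finger_gap: 0.0596
grip_force: 0.0
```

Request:
send_rows(
  increments=[
    {"dx": 0, "dy": 0, "dz": 0, "roll": 0, "claw": 0.2},
    {"dx": 0, "dy": 0, "dz": 0, "roll": 0, "claw": 0.0},
    {"dx": 0, "dy": 0, "dz": 0, "roll": 0, "claw": -0.2},
    {"dx": 0, "dy": 0, "dz": 0, "roll": 0, "claw": -0.3},
    {"dx": 0, "dy": 0, "dz": 0, "roll": 0, "claw": -0.3},
  ],
)

```text
clock: 24.78
tcp_pos: [0.6197, 0.0841, 0.0148]
orientation: [0.0, 0.935, 0.354, 0.0]
wrist_force: [-0.3, 0.1, 4.6]
finger_gap: 0.0443
grip_force: 36.3
```

Request:
send_rows(
  increments=[
    {"dx": 0, "dy": 0, "dz": 0, "roll": 0, "claw": -0.3},
    {"dx": 0, "dy": 0, "dz": 0.4, "roll": 0, "claw": -0.3},
    {"dx": 0, "dy": 0, "dz": 1.4, "roll": 0, "claw": -0.3},
    {"dx": 0, "dy": 0, "dz": 2.6, "roll": 0, "claw": -0.3},
    {"dx": 0, "dy": 0, "dz": 3.6, "roll": 0, "claw": -0.3},
  ],
)

```text
clock: 25.4
tcp_pos: [0.6191, 0.0839, 0.1053]
orientation: [0.0, 0.935, 0.354, -0.0]
wrist_force: [0.0, 0.2, -0.7]
finger_gap: 0.0448
grip_force: 36.0
```

```bash
python3 - <<'E'
from h import *
for n in("side","top"):
    c=read_camera(n)
s=get_state();print(s["tcp_pos"],s["orientation"],s["finger_gap"],s["wrist_force"])
E
```

```text
[0.62131436 0.08397627 0.1074331 ] [0.00101553 0.93518827 0.35414145 0.00238729] 0.04439751292086448 [ 0.87037002 -0.38025526 -0.88692009]
```

Request:
send_rows(
  increments=[
    {"dx": -0.5, "dy": -1.2, "dz": 0.1, "roll": 0.6, "claw": -0.3},
    {"dx": -1.2, "dy": -3.0, "dz": 0.1, "roll": 1.4, "claw": -0.3},
    {"dx": -2.0, "dy": -5.0, "dz": 0.1, "roll": 2.4, "claw": -0.3},
    {"dx": -2.8, "dy": -7.0, "dz": 0.1, "roll": 3.4, "claw": -0.3},
    {"dx": -3.6, "dy": -9.0, "dz": 0.1, "roll": 4.4, "claw": -0.3},
  ],
)

```text
clock: 26.12
tcp_pos: [0.5278, -0.1421, 0.1055]
orientation: [-0.001, 0.783, 0.622, -0.0]
wrist_force: [0.6, -0.2, -1.0]
finger_gap: 0.0443
grip_force: 36.0
```

Request:
send_rows(
  increments=[
    {"dx": -0.7, "dy": -1.8, "dz": 0, "roll": 0.9, "claw": -0.3},
    {"dx": -1.4, "dy": -3.6, "dz": 0, "roll": 1.8, "claw": -0.3},
    {"dx": -2.1, "dy": -5.4, "dz": -0.3, "roll": 2.7, "claw": -0.3},
    {"dx": -2.7, "dy": -6.8, "dz": -0.8, "roll": 3.4, "claw": -0.3},
    {"dx": -2.86, "dy": -7.28, "dz": -1.4, "roll": 3.52, "claw": -0.3},
  ],
)

```text
clock: 26.75
tcp_pos: [0.4564, -0.3249, 0.0704]
orientation: [-0.0, 0.611, 0.792, -0.0]
wrist_force: [-0.1, 0.1, -1.3]
finger_gap: 0.0445
grip_force: 36.0
```

```bash
python3 - <<'E'
from h import *
for n in("side","top"):
    c=read_camera(n)
s=get_state();print(s["tcp_pos"],s["orientation"],s["finger_gap"],s["wrist_force"])
E
```

```text
[ 0.45561    -0.32310236  0.06898224] [-2.33367781e-03  6.10935531e-01  7.91676902e-01  1.12707697e-04] 0.0447597603520797 [-0.25945723  0.33885361 -0.95768794]
```

Request:
send_rows(
  increments=[
    {"dx": 0, "dy": 0, "dz": -0.6, "roll": 0.02, "claw": -0.3},
    {"dx": 0, "dy": 0, "dz": -1.1, "roll": 0.02, "claw": -0.3},
    {"dx": 0, "dy": 0, "dz": -1.4, "roll": 0.02, "claw": -0.3},
    {"dx": 0, "dy": 0, "dz": -1.5, "roll": 0.02, "claw": -0.3},
    {"dx": 0, "dy": 0, "dz": -1.5, "roll": 0.02, "claw": -0.3},
  ],
)

```text
clock: 27.48
tcp_pos: [0.4581, -0.3228, 0.0344]
orientation: [0.0, 0.609, 0.793, 0.0]
wrist_force: [-0.2, -0.8, -1.4]
finger_gap: 0.0445
grip_force: 36.0
```

```bash
python3 - <<'E'
from h import *
im=[]
for n in("side","top"):
    c=read_camera(n);im.append(c["image"]);s=get_state();print(s["tcp_pos"])
    for a,k in blobs(green(rect(c,.018)),800,6000): print(n,round(a),cen(k).round(4),edges(k))
print(s["orientation"],s["wrist_force"])
cv2.imwrite("pics/g4.png",cv2.resize(np.hstack([im[0][60:220,260:460],im[1][120:280,350:550]]),(800,320),interpolation=cv2.INTER_CUBIC))
E
```

```text
[ 0.45819329 -0.32298623  0.03463213]
side 3098 [0.4588 0.3043] [(52, 72.4), (47, 162.2), (50, 72.3), (54, 162.0)]
side 3237 [0.4512 0.0741] [(48, 134.3), (54, 74.6), (59, 134.4), (54, 74.9)]
side 3611 [ 0.4359 -0.0798] [(14, 114.1), (85, 86.6), (24, 177.1), (90, 86.5), (28, 175.3)]
side 4481 [ 0.4614 -0.3513] [(41, 151.3), (61, 102.9), (30, 62.5), (32, 149.8), (22, 110.8), (47, 102.3), (31, 60.0)]
[ 0.45821496 -0.32313742  0.03476811]
top 1100 [0.4654 0.3215] [(49, 165.1), (48, 160.9)]
top 1330 [ 0.4679 -0.3114] [(66, 139.5), (19, 23.9), (23, 150.9), (43, 105.5)]
[ 4.39909946e-04  6.08660554e-01  7.93430612e-01 -1.05070508e-05] [ 0.22450238 -0.37933638 -1.09949161]
```

View pics/g4.png

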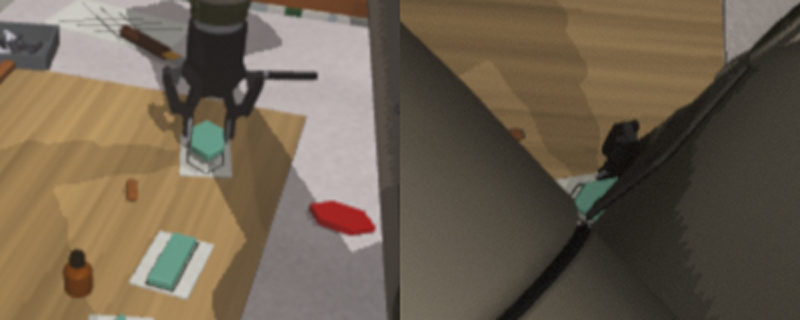

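The hexagon is above its card, aligned with the outline, at (207,140) in the left crop. The strip lies on its card at (172,262). Lowering.

Request:
send_rows(
  increments=[
    {"dx": 0, "dy": 0, "dz": -0.3, "roll": 0, "claw": -0.3},
    {"dx": 0, "dy": 0, "dz": -0.55, "roll": 0, "claw": -0.3},
    {"dx": 0, "dy": 0, "dz": -0.65, "roll": 0, "claw": -0.3},
    {"dx": 0, "dy": 0, "dz": -0.71, "roll": 0, "claw": -0.3},
    {"dx": 0, "dy": 0, "dz": -0.75, "roll": 0, "claw": -0.3},
  ],
)

```text
clock: 28.2
tcp_pos: [0.4575, -0.3227, 0.0167]
orientation: [-0.0, 0.609, 0.793, -0.0]
wrist_force: [-4.5, 4.6, 15.0]
finger_gap: 0.0445
grip_force: 37.7
```

Request:
send_rows(
  increments=[
    {"dx": 0, "dy": 0, "dz": -0.02, "roll": 0, "claw": -0.3},
    {"dx": 0, "dy": 0, "dz": -0.03, "roll": 0, "claw": -0.3},
    {"dx": 0, "dy": 0, "dz": -0.03, "roll": 0, "claw": -0.3},
    {"dx": 0, "dy": 0, "dz": -0.03, "roll": 0, "claw": -0.3},
    {"dx": 0, "dy": 0, "dz": -0.03, "roll": 0, "claw": -0.3},
  ],
)

```text
clock: 28.82
tcp_pos: [0.4576, -0.3227, 0.0167]
orientation: [0.0, 0.609, 0.793, -0.0]
wrist_force: [-4.9, 4.4, 14.2]
finger_gap: 0.0442
grip_force: 37.6
```

Request:
send_rows(
  increments=[
    {"dx": 0, "dy": 0, "dz": 0.06, "roll": 0, "claw": -0.3},
    {"dx": 0, "dy": 0, "dz": 0.08, "roll": 0, "claw": 0.15},
    {"dx": 0, "dy": 0, "dz": 0.08, "roll": 0, "claw": 0.2},
    {"dx": 0, "dy": 0, "dz": 0.08, "roll": 0, "claw": 0.3},
    {"dx": 0, "dy": 0, "dz": 0.08, "roll": 0, "claw": 0.4},
  ],
)

```text
clock: 29.45
tcp_pos: [0.4579, -0.3229, 0.0167]
orientation: [-0.0, 0.609, 0.793, 0.0]
wrist_force: [1.0, 0.1, -0.3]
finger_gap: 0.0597
grip_force: 0.0
```

Request:
send_rows(
  increments=[
    {"dx": 0, "dy": 0, "dz": 0.4, "roll": 0, "claw": 0.4},
    {"dx": 0, "dy": 0, "dz": 1.2, "roll": 0, "claw": 0.4},
    {"dx": 0, "dy": 0, "dz": 2.8, "roll": 0, "claw": 0.4},
    {"dx": -1.0, "dy": -0.8, "dz": 4.4, "roll": 0, "claw": 0.4},
    {"dx": -2.6, "dy": -2.1, "dz": 5.5, "roll": 0, "claw": 0.4},
  ],
)

```text
clock: 30.08
tcp_pos: [0.3936, -0.376, 0.1572]
orientation: [0.002, 0.607, 0.794, -0.0]
wrist_force: [0.5, -1.2, -0.3]
finger_gap: 0.0595
grip_force: 0.0
```

Request:
send_rows(
  increments=[
    {"dx": -1.5, "dy": -1.2, "dz": 0.5, "roll": 0, "claw": 0.4},
    {"dx": -3.0, "dy": -2.4, "dz": 0.8, "roll": 0, "claw": 0.4},
    {"dx": -4.5, "dy": -3.6, "dz": 1.0, "roll": 0, "claw": 0.4},
    {"dx": -6.0, "dy": -4.8, "dz": 1.0, "roll": 0, "claw": 0.4},
    {"dx": -7.5, "dy": -6.0, "dz": 1.0, "roll": 0, "claw": 0.4},
  ],
)

```text
clock: 30.7
tcp_pos: [0.2041, -0.5265, 0.1804]
orientation: [0.001, 0.609, 0.793, -0.0]
wrist_force: [0.2, -0.2, -0.1]
finger_gap: 0.0596
grip_force: 0.0
```

```bash
cat > chk.py <<'E'
from h import *
C={'sq':(.4607,.3045),'di':(.4530,.0749),'st':(.4369,-.0817),'he':(.4583,-.3224)}
B={"top":{'sq':(.4616,.3043),'di':(.4541,.0745),'st':(.4381,-.0821),'he':(.4598,-.3227)},"side":{'sq':(.4597,.3046),'di':(.4519,.0752),'st':(.4357,-.0813),'he':(.4568,-.3221)}}
for n in("top","side"):
    c=read_camera(n)
    for a,k in blobs(green(rect(c,.018)),800,6000):
        p=cen(k);q=min(B[n],key=lambda q:np.hypot(*(p-B[n][q])));print(n,q,round(a),"err mm",((p-B[n][q])*1e3).round(1),edges(k))
    w=rect(c,.012)
    cv2.imwrite(f"pics/e{n}{int(get_state()['clock']*10)}.png",np.vstack([np.hstack([w[370:590,100:500],w[370:590,500:900]]),np.hstack([w[400:620,800:1200],w[370:590,1280:1680]])]))
s=get_state();print(s["tcp_pos"],s["orientation"],s["clock"])
E
python3 chk.py; ls pics
```

```text
top sq 2850 err mm [-0.8  1.2] [(51, 72.1), (51, 162.8), (52, 72.1), (51, 161.0)]
top di 2894 err mm [-0.5  0.7] [(54, 133.9), (54, 74.0), (56, 134.2), (54, 74.2)]
top st 3132 err mm [0.2 1.9] [(91, 86.7), (34, 177.0), (88, 86.8), (32, 177.2)]
top he 3495 err mm [-0.6 -1. ] [(32, 149.6), (50, 105.0), (31, 58.9), (40, 148.9), (40, 105.2), (32, 59.6)]
side sq 3084 err mm [-0.9 -0.3] [(52, 72.3), (54, 162.1), (51, 72.3), (54, 161.8)]
side di 3252 err mm [-0.7 -1.2] [(55, 74.1), (61, 134.0), (54, 74.8)]
side st 3628 err mm [0.3 1.3] [(16, 112.2), (82, 86.7), (26, 174.7), (16, 111.2), (87, 86.5), (29, 175.0)]
side he 4177 err mm [-0.5 -2.4] [(26, 153.5), (56, 102.5), (30, 61.9), (32, 148.0), (66, 105.6), (28, 54.2)]
[ 0.2019929  -0.52850616  0.18001288] [ 4.96737194e-04  6.10866361e-01  7.91732720e-01 -1.15821755e-03] 30.8
eside308.png
etop307.png
g1.png
g2.png
g3.png
g4.png
p1.png
r2side.png
r2top.png
r3side.png
r3top.png
r4side.png
r4top.png
rside.png
rtop.png
side0.png
top0.png
```

View pics/etop307.png

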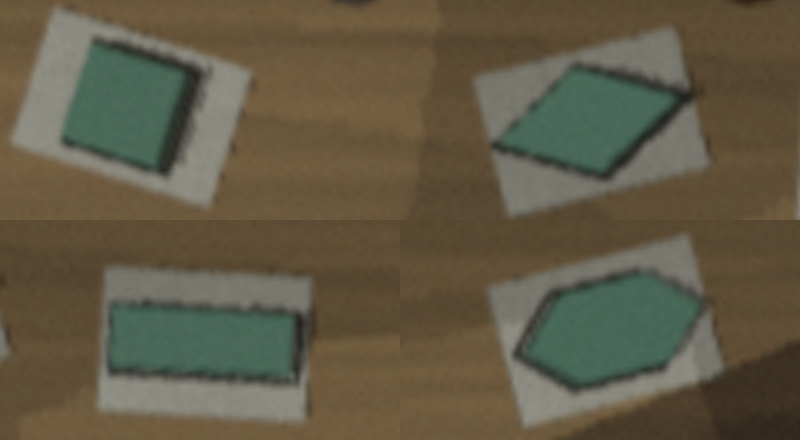

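View pics/eside308.png

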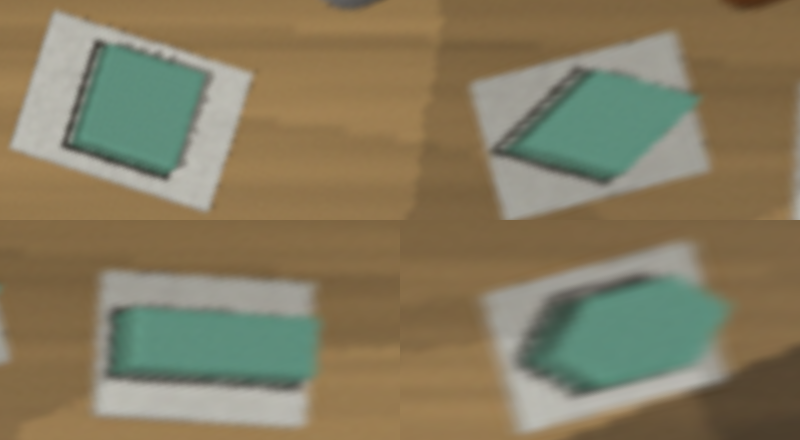

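The metric crops show all four pieces on the right cards and turned right. The square (130,105) and diamond (590,120) are under 1 mm off. The strip (205,340) and hexagon (610,330) are about 1.6 mm off along their length, so I'll regrip each and shift it by that much.

Request:
send_rows(
  increments=[
    {"dx": 1.6, "dy": 1.28, "dz": 0, "roll": 0, "claw": 0.4},
    {"dx": 3.2, "dy": 2.56, "dz": 0, "roll": 0, "claw": 0.4},
    {"dx": 4.8, "dy": 3.84, "dz": 0, "roll": 0, "claw": 0.4},
    {"dx": 6.4, "dy": 5.12, "dz": -0.2, "roll": 0, "claw": 0.4},
    {"dx": 8.0, "dy": 6.4, "dz": -1.0, "roll": 0, "claw": 0.4},
  ],
)

```text
clock: 31.42
tcp_pos: [0.4076, -0.3646, 0.156]
orientation: [0.002, 0.609, 0.793, -0.0]
wrist_force: [-0.4, -1.0, -0.7]
finger_gap: 0.0595
grip_force: 0.0
```

Request:
send_rows(
  increments=[
    {"dx": 1.4, "dy": 1.1, "dz": -1.0, "roll": 0, "claw": 0.4},
    {"dx": 2.1, "dy": 1.7, "dz": -2.2, "roll": 0, "claw": 0.4},
    {"dx": 2.1, "dy": 1.7, "dz": -3.4, "roll": 0, "claw": 0.4},
    {"dx": 2.1, "dy": 1.7, "dz": -4.2, "roll": 0, "claw": 0.4},
    {"dx": 2.1, "dy": 1.7, "dz": -4.2, "roll": 0, "claw": 0.4},
  ],
)

```text
clock: 32.05
tcp_pos: [0.4571, -0.3213, 0.0483]
orientation: [-0.002, 0.608, 0.794, 0.0]
wrist_force: [0.8, 0.1, 1.0]
finger_gap: 0.0596
grip_force: 0.0
```

```bash
python3 - <<'E'
from h import *
for n in("side","top"):
    read_camera(n);s=get_state();print(s["tcp_pos"],s["orientation"])
E
```

```text
[ 0.45780631 -0.32219763  0.04944212] [-5.38580162e-04  6.08502010e-01  7.93552135e-01  1.49140193e-04]
[ 0.45830835 -0.32291656  0.05021456] [3.67909865e-04 6.08601654e-01 7.93475828e-01 4.85099895e-05]
```

Down to 0.0168 (−1.33 units), then close.

Request:
send_rows(
  increments=[
    {"dx": 0, "dy": 0, "dz": -0.5, "roll": 0, "claw": 0.4},
    {"dx": 0, "dy": 0, "dz": -0.9, "roll": 0, "claw": 0.4},
    {"dx": 0, "dy": 0, "dz": -1.2, "roll": 0, "claw": 0.4},
    {"dx": 0, "dy": 0, "dz": -1.3, "roll": 0, "claw": 0.3},
    {"dx": 0, "dy": 0, "dz": -1.33, "roll": 0, "claw": 0.2},
  ],
)

```text
clock: 32.78
tcp_pos: [0.4578, -0.3229, 0.0159]
orientation: [-0.0, 0.609, 0.793, 0.0]
wrist_force: [0.8, 0.9, -0.9]
finger_gap: 0.0511
grip_force: 0.0
```

Request:
send_rows(
  increments=[
    {"dx": 0, "dy": 0, "dz": 0, "roll": 0, "claw": 0.0},
    {"dx": 0, "dy": 0, "dz": 0, "roll": 0, "claw": -0.2},
    {"dx": 0, "dy": 0, "dz": 0, "roll": 0, "claw": -0.3},
    {"dx": 0, "dy": 0, "dz": 0, "roll": 0, "claw": -0.3},
    {"dx": 0, "dy": 0, "dz": 0, "roll": 0, "claw": -0.3},
  ],
)

```text
clock: 33.4
tcp_pos: [0.4581, -0.3231, 0.0163]
orientation: [0.0, 0.609, 0.793, 0.0]
wrist_force: [-0.6, -0.0, 1.4]
finger_gap: 0.0446
grip_force: 36.1
```

Request:
send_rows(
  increments=[
    {"dx": 0, "dy": 0, "dz": 0.1, "roll": 0, "claw": -0.3},
    {"dx": 0.0, "dy": 0.07, "dz": 0.15, "roll": 0, "claw": -0.3},
    {"dx": 0.0, "dy": 0.07, "dz": 0.1, "roll": 0, "claw": -0.3},
    {"dx": 0.0, "dy": 0.07, "dz": 0.03, "roll": 0, "claw": -0.3},
    {"dx": 0.0, "dy": 0.07, "dz": 0.0, "roll": 0, "claw": -0.3},
  ],
)

```text
clock: 34.02
tcp_pos: [0.4578, -0.3211, 0.0163]
orientation: [-0.0, 0.609, 0.793, 0.0]
wrist_force: [-3.1, 2.5, 7.8]
finger_gap: 0.0445
grip_force: 36.6
```

Request:
send_rows(
  increments=[
    {"dx": 0, "dy": 0, "dz": 0.04, "roll": 0, "claw": -0.3},
    {"dx": 0, "dy": 0, "dz": 0.05, "roll": 0, "claw": 0.15},
    {"dx": 0, "dy": 0, "dz": 0.05, "roll": 0, "claw": 0.2},
    {"dx": 0, "dy": 0, "dz": 0.05, "roll": 0, "claw": 0.3},
    {"dx": 0, "dy": 0, "dz": 0.05, "roll": 0, "claw": 0.4},
  ],
)

```text
clock: 34.65
tcp_pos: [0.4579, -0.3212, 0.0173]
orientation: [0.0, 0.609, 0.793, 0.0]
wrist_force: [0.9, -0.8, -0.1]
finger_gap: 0.0598
grip_force: 0.0
```

Request:
send_rows(
  increments=[
    {"dx": 0, "dy": 0, "dz": 0.4, "roll": 0, "claw": 0.4},
    {"dx": 0, "dy": 0, "dz": 1.2, "roll": 0, "claw": 0.4},
    {"dx": 0, "dy": 0.6, "dz": 2.0, "roll": -0.3, "claw": 0.3},
    {"dx": -0.2, "dy": 2.4, "dz": 2.2, "roll": -0.8, "claw": 0.2},
    {"dx": -0.4, "dy": 4.4, "dz": 2.2, "roll": -1.4, "claw": 0.2},
  ],
)

```text
clock: 35.28
tcp_pos: [0.4486, -0.2112, 0.0738]
orientation: [0.001, 0.685, 0.729, 0.0]
wrist_force: [1.5, 0.1, -0.2]
finger_gap: 0.051
grip_force: 0.0
```

Request:
send_rows(
  increments=[
    {"dx": -0.2, "dy": 2.0, "dz": 0, "roll": -0.4, "claw": 0.1},
    {"dx": -0.3, "dy": 4.0, "dz": 0, "roll": -0.8, "claw": 0.1},
    {"dx": -0.44, "dy": 5.2, "dz": -0.2, "roll": -0.88, "claw": 0.1},
    {"dx": -0.44, "dy": 5.2, "dz": -0.7, "roll": -0.88, "claw": 0.1},
    {"dx": -0.44, "dy": 5.2, "dz": -1.0, "roll": -0.88, "claw": 0.1},
  ],
)

```text
clock: 35.9
tcp_pos: [0.4373, -0.0816, 0.0472]
orientation: [0.0, 0.727, 0.687, 0.0]
wrist_force: [0.5, 0.6, -0.1]
finger_gap: 0.0471
grip_force: 0.0
```

```bash
python3 - <<'E'
from h import *
for n in("side","top"):
    read_camera(n);s=get_state();print(s["tcp_pos"],s["orientation"],s["finger_gap"])
E
```

```text
[ 0.43670669 -0.08176124  0.04628263] [-2.07342047e-04  7.26989599e-01  6.86648401e-01 -2.30783065e-04] 0.04702867781418776
[ 0.43659488 -0.08191027  0.04659869] [-4.38378651e-04  7.27182782e-01  6.86443668e-01 -3.15674777e-04] 0.0464483305624856
```

Down to about 0.0172 (−1.17), close, then shift −1.6 mm in y.

Request:
send_rows(
  increments=[
    {"dx": 0, "dy": 0, "dz": -0.5, "roll": 0, "claw": 0.1},
    {"dx": 0, "dy": 0, "dz": -0.9, "roll": 0, "claw": 0.1},
    {"dx": 0, "dy": 0, "dz": -1.1, "roll": 0, "claw": 0.1},
    {"dx": 0, "dy": 0, "dz": -1.16, "roll": 0, "claw": 0.0},
    {"dx": 0, "dy": 0, "dz": -1.16, "roll": 0, "claw": -0.2},
  ],
)

```text
clock: 36.62
tcp_pos: [0.4369, -0.0812, 0.0183]
orientation: [0.0, 0.727, 0.687, 0.0]
wrist_force: [0.8, -0.2, -0.4]
finger_gap: 0.0343
grip_force: 0.0
```

Request:
send_rows(
  increments=[
    {"dx": 0, "dy": 0, "dz": 0, "roll": 0, "claw": -0.4},
    {"dx": 0, "dy": 0, "dz": 0, "roll": 0, "claw": -0.6},
    {"dx": 0, "dy": 0, "dz": 0, "roll": 0, "claw": -0.6},
    {"dx": 0, "dy": 0, "dz": 0, "roll": 0, "claw": -0.6},
    {"dx": 0, "dy": 0, "dz": 0, "roll": 0, "claw": -0.6},
  ],
)

```text
clock: 37.25
tcp_pos: [0.4373, -0.0813, 0.0187]
orientation: [0.0, 0.727, 0.687, 0.0]
wrist_force: [-0.6, 0.2, 5.2]
finger_gap: 0.0284
grip_force: 35.1
```

Request:
send_rows(
  increments=[
    {"dx": 0, "dy": 0, "dz": 0.1, "roll": 0, "claw": -0.6},
    {"dx": 0.0, "dy": -0.065, "dz": 0.15, "roll": 0, "claw": -0.6},
    {"dx": 0.0, "dy": -0.065, "dz": 0.1, "roll": 0, "claw": -0.6},
    {"dx": 0.0, "dy": -0.065, "dz": 0.03, "roll": 0, "claw": -0.6},
    {"dx": 0.0, "dy": -0.065, "dz": 0.0, "roll": 0, "claw": -0.6},
  ],
)

```text
clock: 37.88
tcp_pos: [0.4368, -0.0828, 0.0186]
orientation: [-0.0, 0.727, 0.687, -0.0]
wrist_force: [-2.6, 0.8, 10.7]
finger_gap: 0.0286
grip_force: 35.9
```

Request:
send_rows(
  increments=[
    {"dx": 0, "dy": 0, "dz": 0.02, "roll": 0, "claw": -0.4},
    {"dx": 0, "dy": 0, "dz": 0.03, "roll": 0, "claw": -0.2},
    {"dx": 0, "dy": 0, "dz": 0.03, "roll": 0, "claw": 0.0},
    {"dx": 0, "dy": 0, "dz": 0.03, "roll": 0, "claw": 0.1},
    {"dx": 0, "dy": 0, "dz": 0.03, "roll": 0, "claw": 0.2},
  ],
)

```text
clock: 38.5
tcp_pos: [0.4369, -0.0828, 0.019]
orientation: [0.0, 0.727, 0.687, 0.0]
wrist_force: [0.1, 0.0, 0.9]
finger_gap: 0.0512
grip_force: 0.0
```

Now retreat clear of the work, lifting first, then look again.

Request:
send_rows(
  increments=[
    {"dx": 0, "dy": 0, "dz": 0.4, "roll": 0, "claw": 0.2},
    {"dx": 0, "dy": 0, "dz": 1.2, "roll": 0, "claw": 0.2},
    {"dx": 0, "dy": 0, "dz": 3.0, "roll": 0, "claw": 0.2},
    {"dx": 0, "dy": -1.0, "dz": 4.8, "roll": 0, "claw": 0.2},
    {"dx": 0, "dy": -2.8, "dz": 6.0, "roll": 0, "claw": 0.2},
  ],
)

```text
clock: 39.12
tcp_pos: [0.4375, -0.1529, 0.1722]
orientation: [0.001, 0.726, 0.688, 0.001]
wrist_force: [0.1, 0.2, -0.5]
finger_gap: 0.0514
grip_force: 0.0
```

Request:
send_rows(
  increments=[
    {"dx": -0.2, "dy": -2.2, "dz": 0, "roll": 0, "claw": 0.2},
    {"dx": -0.6, "dy": -4.2, "dz": 0, "roll": 0, "claw": 0.2},
    {"dx": -1.2, "dy": -6.2, "dz": 0, "roll": 0, "claw": 0.2},
    {"dx": -2.2, "dy": -8.0, "dz": 0, "roll": 0, "claw": 0.2},
    {"dx": -3.6, "dy": -9.4, "dz": 0, "roll": 0, "claw": 0.2},
  ],
)

```text
clock: 39.75
tcp_pos: [0.3463, -0.3899, 0.1697]
orientation: [0.001, 0.727, 0.687, -0.0]
wrist_force: [0.5, 0.1, 0.2]
finger_gap: 0.0512
grip_force: 0.0
```

Request:
send_rows(
  increments=[
    {"dx": -1.4, "dy": -1.2, "dz": 0, "roll": 0, "claw": 0.2},
    {"dx": -2.8, "dy": -2.4, "dz": 0, "roll": 0, "claw": 0.2},
    {"dx": -4.2, "dy": -3.6, "dz": 0, "roll": 0, "claw": 0.2},
    {"dx": -5.4, "dy": -4.6, "dz": 0, "roll": 0, "claw": 0.2},
    {"dx": -5.6, "dy": -4.8, "dz": 0, "roll": 0, "claw": 0.2},
  ],
)

```text
clock: 40.38
tcp_pos: [0.2051, -0.5093, 0.1696]
orientation: [0.0, 0.728, 0.686, -0.0]
wrist_force: [-0.2, 1.1, -0.4]
finger_gap: 0.0512
grip_force: 0.0
```

```bash
python3 chk.py; ls pics/e*; python3 -c "
from h import *
cv2.imwrite('pics/fin.png',read_camera('top')['image'])"
```

```text
top sq 2849 err mm [-0.7  1.2] [(51, 72.3), (50, 162.1), (51, 72.8), (52, 161.5)]
top di 2898 err mm [-0.5  0.7] [(53, 134.1), (55, 74.3), (54, 133.8), (55, 74.6)]
top st 3128 err mm [-0.1  0.6] [(90, 87.0), (32, 176.9), (90, 86.7), (31, 178.7)]
top he 3490 err mm [-0.8  0.7] [(38, 149.7), (43, 105.3), (32, 60.6), (39, 149.3), (44, 105.3), (30, 60.6)]
side sq 3084 err mm [-0.8 -0.4] [(52, 72.3), (54, 162.0), (51, 72.2), (54, 161.9)]
side di 3245 err mm [-0.7 -1.2] [(58, 134.3), (57, 74.2), (61, 133.9), (54, 74.8)]
side st 3626 err mm [0.1 0.3] [(89, 86.7), (29, 174.6), (17, 108.3), (84, 86.5), (29, 175.8)]
side he 4125 err mm [-0.8 -0.8] [(29, 154.1), (47, 104.3), (23, 91.9), (27, 61.7), (31, 147.7), (47, 106.7), (20, 98.8), (29, 53.7)]
[ 0.20647279 -0.5080602   0.16940516] [1.07770122e-04 7.27290770e-01 6.86329438e-01 1.63325217e-04] 40.475
pics/eside308.png
pics/eside404.png
pics/etop307.png
pics/etop404.png
```

View pics/fin.png

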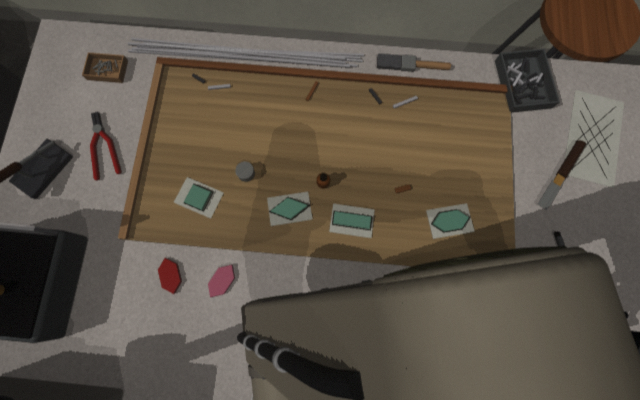

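The final view shows all four pieces on their cards, at (198,197), (290,208), (352,220) and (450,221). The tin (246,170) and bottle (323,180) are where they were. Errors are now about 1 mm or less. Handing in.

```bash
python3 -c "
from workcell import *
print(hand_in())"
```

```text
the job is handed in; nothing more can be done
None
```

All four glass pieces were set down gently on their matching cards, each within about 1 mm and 1° of its outline by the camera check; the tin and bottle stand where they were, and the job was handed in at about 40 s (no verdict was shown).

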